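Clear the ear defenders and offer up the case's hinge leaf

ROBOT

A 6-joint arm with a two-finger parallel gripper is mounted at the origin on the work surface. World frame = base frame: x ahead of the robot, y to its left, z up, the work surface at z = 0. Lengths are in m, angles in rad, forces in N, time in s.
With the tool pointing down it reaches from about 0.225 to 0.875 m from the base axis. Payload 3.4 kg.
Tool frame: the origin (TCP) lies at the very end of the fingers, on their centre line; the grasp point (between the pads) lies behind it (manip.grasp_offset is the z of the grasp point in the tool frame, in m); z points along the fingers, y is the line along which they close (so a half turn about z gives the same grasp; the last joint's range is limited). The gripper opens to 85 mm and grips with 20 to 120 N. Pads are 22 mm wide; open, the fingers measure 114 mm over their backs; the gripper's body (76 mm by 85 mm) begins 54 mm behind the grasp point. The pads swing forward as they close: fully open they stand 13 mm farther back than shut.
Start: joints at [-1.258, 0.276, 1.505, -0, 1.361, -0.121], TCP at [0.242, -0.522, 0.192] pointing down, gripper open.
Joint ranges: [-2.89, 2.89], [-0.75, 2.08], [0.22, 2.7], [-1.18, 4.32], [0.11, 2.71], [-2.7, 2.7]. Speed limits (rad/s): [2.57, 2.57, 3.14, 3.14, 3.14, 3.14].

INTERFACE

Orientations are given as a unit quaternion [w, x, y, z].
In Python, from rig import manip gives the robot as it stands.
- The arm moves only by the shell command python3 -m pendant 'ROWS' [FORCE]. ROWS is JSON, a list of rows, each an object of numbers: "dx", "dy", "dz": the shift along the tool's x, y, z in m; "rx", "ry", "rz": the turn, a rotation vector about the tool's x, y, z in degrees; "hand": the finger opening in m, from 0 to 0.0854. In form: [{"dx": .., "dy": .., "dz": .., "rx": .., "ry": .., "rz": .., "hand": ..}, ...]. A call has 1 to 12 rows; each row shifts and turns the commanded pose from where the row before left it, along the tool's axes as they then stand; what a row does not reach is not made up. A row lasts 1/12 s, in which the tool goes at most 41.7 mm and 7.16 degrees, less where a joint would pass 70% of its speed; a pose out of reach is approached as far as the arm can. A call is refused whole if a number of a shift passes 0.0417 or a number of a turn 7.16, either way. A call with a gripper value outside its range is refused whole. The fingers move at their own pace and stop on an object; FORCE is the grip in N (left out, the last holds). Time passes only in rows, so rows that do not move let the fingers close. It gives the time, the measured TCP pose, the force, the opening and the grip force at its end, in the units of the state.
- manip.get_state(): the state, without advancing time (a new reading comes with each control period).
- manip.get_image(name): name is "scene" or "top" or "wrist"; returns a dict with "frame" (420x560x3 uint8, red, green, blue), "fx", "fy", "cx", "cy" (pixels), "position" and "attitude" of the camera in the world; the wrist camera has in their place "mount" (4x4, takes a point from camera to tool coordinates, whose origin is the TCP and whose axes are the flange's). Camera axes: x right, y up, looking along -z (the intrinsics and any distortion apply to the point x, -y, -z); pixel columns grow to the right and rows downward; lengths in m; the calibration is good to about 2 mm. A picture is of the moment at which its call begins: read the wrist's pose just before it. There is no depth.
- manip.sign_off(): hands the job in; it is judged then, once.
The state is a dict: "clock": time; "qpos": joint angles; "qd": joint speeds; "effort": joint torques, N m; "position": TCP position; "ee_rot": TCP orientation; "contact_force": force on the tool from outside, world axes, zero at the start; "moment": the same for the moment, N m; "width": finger opening in m; "gripper_force": force on a finger pad.
Only numpy, scipy, OpenCV 4.12 (cv2) and the standard library are available. Lean on these libraries where they do the work, as an engineer would, in place of code of your own. Each camera call takes 0.05 s, during which the arm holds its last target. There are 200 camera calls.

TASK

Hang the ear defenders that are parked over the hinge block on the bench rail, band over the bar with one cup on each side, and let go of them. Then take the loose hinge leaf with the single knuckle by its lug, bring its knuckle into the gap between the two knuckles of the hinge block so that the pin holes line up, square and centred in the gap, and finish while holding it there still in the air, carried by the gripper alone and not leaning on the block, ready for a colleague to push the pin through. Leave the spare two-knuckle leaf, the pin and everything else where they are.

Things in the scene. Friction and masses are not known exactly. Their poses are not given: they have to be found in the camera images.
- ear_defenders: Ear defenders standing on two black cups (54 x, 30 y, 62 high mm), inner faces 105 and outer 165 mm apart along y, astride the hinge block. Grey arched band, 18 mm wide, 5 thick, in the y-z plane; on its top a flat-sided black pad 26 (x) by 40 (y) mm, 130 to 150 mm above the cups' undersides: grip it across x. About 0.2 kg. Origin midway between the cups, level with their undersides.
- band_crown (a point): Underside of the arched band at its middle, 125 mm above the ear defenders' origin: this point rests on the bar when they hang.
- rail: Fixed bench rail: a level steel bar 16 mm in diameter, 240 mm long, along the body's y, its axis 150 mm above the bench, on a post at each end. Origin on the bench under the bar's middle; z up.
- rail_mid (a point): Middle of the bar, on its axis; the axes are those of the rail.
- hinge_block: Fixed grey block (jamb) 60 x, 76 y, 54 mm high, topped by an aluminium leaf (top at 64 mm) that juts out to -x with two knuckles: barrels along y, 22 mm outer diameter, 11 mm bore, 20 mm long, with a 36 mm gap between them (y -18 to 18), open above, below and in front; 4 mm clear behind a knuckle in place. Origin at the centre of the underside, on the bench.
- block_bore (a point): Middle of the gap, on the bore axis of the block's knuckles: 55 mm in front (-x) of the hinge block's origin and 65 mm above the bench. Axes are those of the block; the bore runs along y.
- lid_leaf: Loose aluminium leaf with ONE knuckle, lying flat: plate x -35 to 27, 50 wide (y), 10 mm thick; on it a flat-sided lug 40 (x) by 28 (y) mm, 10 to 36 mm above the underside; knuckle at the +x end, 22 mm diameter, 30 long along y. 0.2 kg. Origin on the underside below the lug's centre. It or the spare may lie in either of two places. When fitted its +x points as the block's +x.
- leaf_bore (a point): Centre of the loose leaf's bore: 45 mm along +x from the leaf's origin and 11 mm above its underside. Axes are those of the leaf; the bore runs along y.
- spare_leaf: Spare loose leaf, not to be used: same plate and lug as the lid leaf, but with TWO 14 mm long knuckles with a 22 mm gap between them. Origin and axes as the lid leaf.
- hinge_pin: Steel hinge pin with a crosswise head, 6 mm thick and 107 mm long, lying on the bench along its x, 12 mm high. To be left alone. Origin on its underside, near mid-length.
- sample_cup: Clear plastic cup, 68 mm wide and 70 mm high, open. To be left alone. Origin at the centre of its underside.
- screwdriver: Screwdriver with a black handle, lying on the bench along its x. To be left alone. Origin on its underside near mid-length.
- bottle: White plastic bottle, 52 mm wide and 110 mm high. To be left alone. Origin at the centre of its underside.
- jar: Clear jar with a white cap, 60 mm wide and 70 mm high. To be left alone. Origin at the centre of its underside.

How it is judged:
By the outcome, as a careful person would: the job done as asked, in the order asked, and still so for the second after the job is handed in, while the arm keeps its last pose, push and grip.
It also fails if it takes over 64 s, if anything falls off the work surface, if the arm or the gripper's body presses on something with over 40 N, if the wrist force passes 120 N, or if a joint passes its speed limit or range.

## Working session

There is one attempt and no reset: what is moved stays moved. The work goes in short steps, Python scripts to look and compute and a shell command to move; the robot and the scene stay as the last step left them, time stands still between calls to the robot, and variables do not carry over. Pictures are saved under pics/ and viewed, at most 10 in all, crops included, and the job is handed in when it is done.

```bash
mkdir -p pics; ls
cat > h.py <<'E'
import numpy as np, cv2
from scipy.spatial.transform import Rotation as R
from rig import manip
def RQ(q): return R.from_quat([q[1],q[2],q[3],q[0]])
def snap(n,f):
    s=manip.get_state(); im=manip.get_image(n)
    cv2.imwrite('pics/'+f+'.png',im['frame'][:,:,::-1])
    if n=='wrist':
        T=np.eye(4);T[:3,:3]=RQ(s['ee_rot']).as_matrix();T[:3,3]=s['position'];C=T@np.array(im['mount'])
    else:
        C=np.eye(4);a=np.array(im['attitude']);C[:3,:3]=RQ(a).as_matrix() if a.size==4 else a;C[:3,3]=im['position']
    K=np.array([[im['fx'],0,im['cx']],[0,im['fy'],im['cy']],[0,0,1]])
    np.savez('pics/'+f+'.npz',C=C,K=K,d=np.array(im.get('distortion',[0,0,0,0,0]),float)); return im
def load(f):
    z=np.load('pics/'+f+'.npz'); return z['C'],z['K'],z['d']
def ray(f,uv,z):
    C,K,d=load(f); uv=np.array(uv,float).reshape(-1,1,2)
    p=cv2.undistortPoints(uv,K,d).reshape(-1,2)
    v=np.c_[p[:,0],-p[:,1],-np.ones(len(p))]@C[:3,:3].T
    return C[:3,3]+v*((z-C[2,3])/v[:,2])[:,None]
def proj(f,P):
    C,K,d=load(f); q=(np.array(P,float).reshape(-1,3)-C[:3,3])@C[:3,:3]
    return cv2.projectPoints((q*[1,-1,-1]).reshape(-1,1,3),np.zeros(3),np.zeros(3),K,d)[0].reshape(-1,2)
E
python3 - <<'E'
from h import *
for n in('scene','top','wrist'):
    im=snap(n,n+'0'); print(n,{k:v for k,v in im.items() if k!='frame'})
print(manip.get_state(), manip.grasp_offset)
E
```

```text
pics
scene {'fx': 386.97284502843456, 'fy': 386.97284502843456, 'cx': 280.52178490648424, 'cy': 208.7990060234261, 'position': array([1.09833267, 0.38379047, 0.64518118]), 'attitude': array([0.37886258, 0.18293152, 0.40006347, 0.81421645])}
top {'fx': 454.4430969262651, 'fy': 454.4430969262651, 'cx': 281.2244897001167, 'cy': 211.07978828068298, 'position': array([ 0.43177394, -0.06004774,  1.10326292]), 'attitude': array([-0.69782099, -0.05711703,  0.05256638,  0.71205357])}
wrist {'fx': 367.21945131335775, 'fy': 367.21945131335775, 'cx': 287.0975040209161, 'cy': 213.07325256476057, 'mount': array([[-3.04478048e-04,  9.64560610e-01,  2.63861209e-01,
         6.69573640e-02],
       [ 9.99999278e-01,  6.00422940e-04, -1.04095062e-03,
         1.06897535e-03],
       [-1.16248829e-03,  2.63860701e-01, -9.64560096e-01,
        -1.81633134e-01],
       [ 0.00000000e+00,  0.00000000e+00,  0.00000000e+00,
         1.00000000e+00]])}
{'clock': 0.15, 'qpos': array([-1.25797428e+00,  2.76477041e-01,  1.50583385e+00,  5.80914095e-06,
        1.36068138e+00, -1.20983149e-01]), 'qd': array([-0.00047637, -0.0009347 , -0.00245616,  0.0010118 ,  0.00052749,
       -0.00028071]), 'effort': array([ 1.68986153e-03, -4.17143369e+01, -2.46033758e+01, -1.96040573e-04,
        7.65394536e-03,  9.65803054e-06]), 'position': array([ 0.24155883, -0.52131942,  0.19122625]), 'ee_rot': array([-6.96865888e-04,  9.76568604e-01,  2.15205187e-01, -6.41953637e-05]), 'contact_force': array([-0.87791147, -0.31018857,  0.15629098]), 'moment': array([-0.06009956, -0.05315299, -0.01814424]), 'gripper_force': 0.0, 'width': 0.0854216243333376} -0.0187
```

View pics/top0.png

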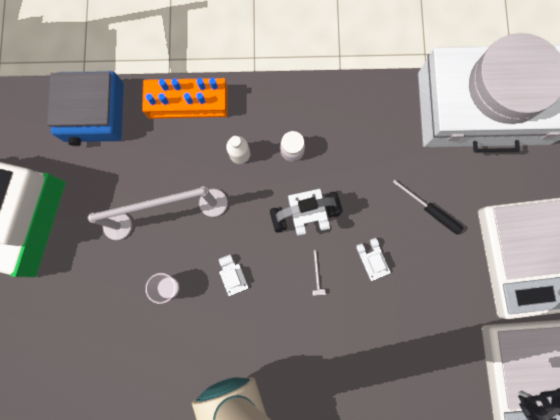

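View pics/scene0.png

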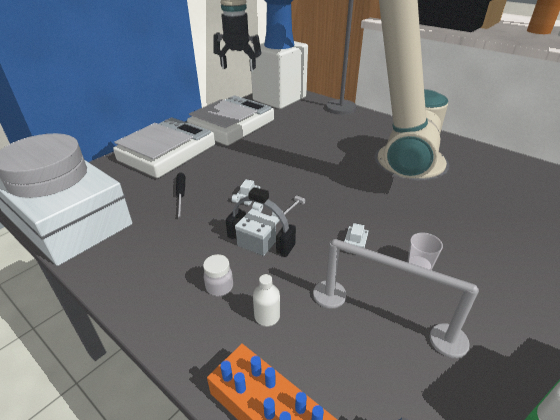

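Run:
```python
import cv2
a=cv2.imread('pics/top0.png')[180:325,205:400]
cv2.imwrite('pics/c1.png',cv2.resize(a,None,fx=4,fy=4,interpolation=cv2.INTER_CUBIC))
```

```text
(no output)
```

View pics/c1.png

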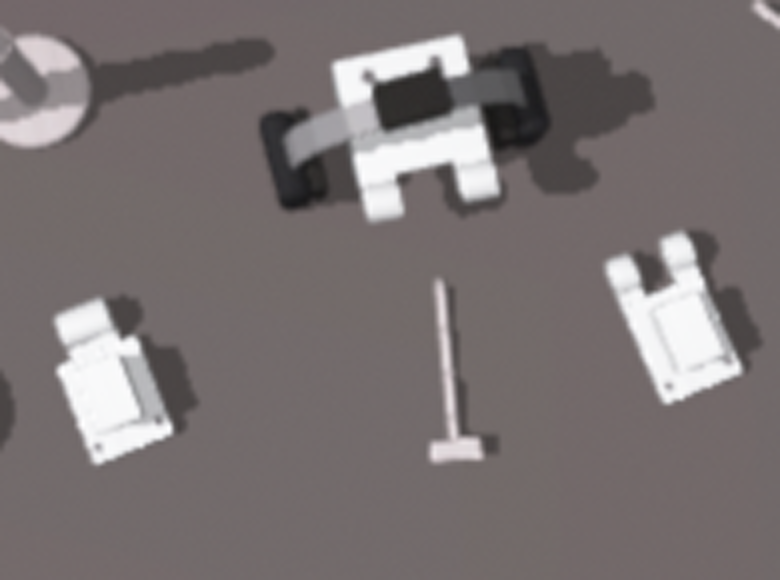

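Run:
```python
from h import *
np.set_printoptions(precision=4,suppress=True)
c=lambda l:np.array(l,float)/4+[205-.375,180-.375]
pad=ray('top0',c([(374,88),(440,68),(452,108),(385,130)]),.15); print('pad',pad.mean(0),pad)
bl=ray('top0',[(92,217),(205,190)],.15);d=bl[0]-bl[1];print('rail',bl,bl.mean(0),np.degrees(np.arctan2(d[1],d[0])))
bt=ray('top0',c([(333,65),(462,36)]),.064);print('block back corners',bt,np.degrees(np.arctan2(*(bt[0]-bt[1])[[1,0]])))
k=ray('top0',c([(383,193),(480,172)]),.072);print('kn',k,np.degrees(np.arctan2(*(k[0]-k[1])[[1,0]])))
l=ray('top0',c([(97,463),(172,432)]),.01);print('leaf rear',l,np.degrees(np.arctan2(*(l[0]-l[1])[[1,0]])))
l=ray('top0',c([(84,322)]),.018);print('leaf knuckle',l)
print('cup,spare,pin', ray('top0',c([(690,330)]),.036),ray('top0',[(162,288)],.03))
s=manip.get_state();M=RQ(s['ee_rot']).as_matrix();print(M)
```

```text
pad [ 0.5946 -0.1122  0.15  ] [[ 0.6007 -0.0917  0.15  ]
 [ 0.6108 -0.1272  0.15  ]
 [ 0.589  -0.1329  0.15  ]
 [ 0.5779 -0.097   0.15  ]]
rail [[0.5767 0.3471 0.15  ]
 [0.6301 0.107  0.15  ]] [0.6034 0.227  0.15  ] 102.54717887584377
block back corners [[ 0.63   -0.0711  0.064 ]
 [ 0.6456 -0.1466  0.064 ]] 101.67458042884792
kn [[ 0.5535 -0.0979  0.072 ]
 [ 0.5645 -0.1537  0.072 ]] 101.10458465794784
leaf rear [[0.4035 0.0732 0.01  ]
 [0.4207 0.0287 0.01  ]] 111.14147247579699
leaf knuckle [[0.4864 0.0799 0.018 ]]
cup,spare,pin [[ 0.4738 -0.2761  0.036 ]] [[0.424 0.227 0.03 ]]
[[ 0.9074  0.4203 -0.0004]
 [ 0.4203 -0.9074  0.0013]
 [ 0.0002 -0.0014 -1.    ]]
```

```bash
python3 -m pendant '[{"dz":-0.008,"rz":-6.64},{"dz":-0.008,"rz":-6.64},{"dz":-0.008,"rz":-6.64},{"dz":-0.008,"rz":-6.64},{"dz":-0.008,"rz":-6.64},{"dz":-0.008,"rz":-6.64},{"dz":-0.008,"rz":-6.64},{"dz":-0.008,"rz":-6.64},{"dz":-0.008,"rz":-6.64},{"dz":-0.008,"rz":-6.64},{"dz":-0.008,"rz":-6.64},{"dz":-0.008,"rz":-6.64}]'
cat > to.py <<'E'
# usage: to.py x y z yawdeg(of tool x): prints the needed move in tool axes
import sys; from h import *
np.set_printoptions(precision=4,suppress=True)
x,y,z,w=map(float,sys.argv[1:5]); s=manip.get_state(); M=RQ(s['ee_rot']).as_matrix()
T=R.from_euler('z',w,degrees=True).as_matrix()@np.diag([1.,-1,-1])
D=np.array([x,y,z])-s['position']
print('t',s['clock'],'pos',s['position'],'yaw',np.degrees(np.arctan2(M[1,0],M[0,0])),'w',s['width'],'grip',s['gripper_force'],'F',s['contact_force'])
print('shift in tool now',M.T@D,'in target axes',T.T@D,'norm',np.linalg.norm(D),'rot(tool,deg)',np.degrees(R.from_matrix(M.T@T).as_rotvec()))
E
python3 to.py .580 -.108 .27 104.5
```

```text
t 0.15 pos [ 0.2416 -0.5213  0.1912] yaw 24.855130122208987 w 0.0854216243333376 grip 0.0 F [-0.8779 -0.3102  0.1563]
shift in tool now [ 0.4808 -0.2329 -0.0784] in target axes [ 0.3154  0.4311 -0.0788] norm 0.5399821025372664 rot(tool,deg) [ -0.0594  -0.0636 -79.6448]invalid input
```

```bash
python3 -m pendant '[{"dx":0,"dy":0,"dz":-0.008,"rx":0,"ry":0,"rz":-6.64,"hand":0.0854}]'; echo; python3 -m pendant '[{"dz":-0.008,"rz":-6.64}]'
```

```text
clock: 0.23
position: [0.2412, -0.5204, 0.198]
ee_rot: [-0.002, 0.962, 0.272, -0.0]
contact_force: [-0.7, -0.1, -0.7]
width: 0.0856
gripper_force: 0.0
invalid input
```

```bash
python3 -m pendant '[{"dx":0,"dy":0,"dz":-0.008,"rx":0,"ry":0,"rz":-6.64,"hand":0.085},{"dx":0,"dy":0,"dz":-0.008,"rx":0,"ry":0,"rz":-6.64,"hand":0.085},{"dx":0,"dy":0,"dz":-0.008,"rx":0,"ry":0,"rz":-6.64,"hand":0.085},{"dx":0,"dy":0,"dz":-0.008,"rx":0,"ry":0,"rz":-6.64,"hand":0.085},{"dx":0,"dy":0,"dz":-0.008,"rx":0,"ry":0,"rz":-6.64,"hand":0.085},{"dx":0,"dy":0,"dz":-0.008,"rx":0,"ry":0,"rz":-6.64,"hand":0.085},{"dx":0,"dy":0,"dz":-0.008,"rx":0,"ry":0,"rz":-6.64,"hand":0.085},{"dx":0,"dy":0,"dz":-0.008,"rx":0,"ry":0,"rz":-6.64,"hand":0.085},{"dx":0,"dy":0,"dz":-0.008,"rx":0,"ry":0,"rz":-6.64,"hand":0.085},{"dx":0,"dy":0,"dz":-0.008,"rx":0,"ry":0,"rz":-6.64,"hand":0.085},{"dx":0,"dy":0,"dz":-0.008,"rx":0,"ry":0,"rz":-6.64,"hand":0.085}]'
python3 to.py .580 -.108 .27 104.5
```

```text
clock: 1.15
position: [0.2416, -0.5215, 0.2879]
ee_rot: [-0.0, 0.61, 0.793, 0.0]
contact_force: [0.2, 1.1, 0.1]
width: 0.085
gripper_force: 0.0
t 1.15 pos [ 0.2416 -0.5215  0.2879] yaw 104.86338985294027 w 0.08501776478869778 grip 0.0 F [0.2279 1.0758 0.0813]
shift in tool now [0.3129 0.4332 0.0181] in target axes [0.3156 0.4312 0.0179] norm 0.5346424754055259 rot(tool,deg) [-0.0029 -0.0411  0.3634]
```

```bash
python3 -m pendant '[{"dx":0.0196,"dy":0.027,"dz":0,"rx":0,"ry":0,"rz":0,"hand":0.085},{"dx":0.0196,"dy":0.027,"dz":0,"rx":0,"ry":0,"rz":0,"hand":0.085},{"dx":0.0196,"dy":0.027,"dz":0,"rx":0,"ry":0,"rz":0,"hand":0.085},{"dx":0.0196,"dy":0.027,"dz":0,"rx":0,"ry":0,"rz":0,"hand":0.085},{"dx":0.0196,"dy":0.027,"dz":0,"rx":0,"ry":0,"rz":0,"hand":0.085},{"dx":0.0196,"dy":0.027,"dz":0,"rx":0,"ry":0,"rz":0,"hand":0.085},{"dx":0.0196,"dy":0.027,"dz":0,"rx":0,"ry":0,"rz":0,"hand":0.085},{"dx":0.0196,"dy":0.027,"dz":0,"rx":0,"ry":0,"rz":0,"hand":0.085},{"dx":0.0196,"dy":0.027,"dz":0,"rx":0,"ry":0,"rz":0,"hand":0.085},{"dx":0.0196,"dy":0.027,"dz":0,"rx":0,"ry":0,"rz":0,"hand":0.085},{"dx":0.0196,"dy":0.027,"dz":0,"rx":0,"ry":0,"rz":0,"hand":0.085},{"dx":0.0196,"dy":0.027,"dz":0,"rx":0,"ry":0,"rz":0,"hand":0.085}]'
python3 -m pendant '[{"dx":0.0196,"dy":0.027,"dz":0,"rx":0,"ry":0,"rz":0,"hand":0.085},{"dx":0.0196,"dy":0.027,"dz":0,"rx":0,"ry":0,"rz":0,"hand":0.085},{"dx":0.0196,"dy":0.027,"dz":0,"rx":0,"ry":0,"rz":0,"hand":0.085},{"dx":0.0196,"dy":0.027,"dz":0,"rx":0,"ry":0,"rz":0,"hand":0.085},{"dx":0,"dy":0,"dz":0,"rx":0,"ry":0,"rz":0,"hand":0.085},{"dx":0,"dy":0,"dz":0,"rx":0,"ry":0,"rz":0,"hand":0.085}]'
python3 to.py .580 -.108 .27 104.5; python3 -c "
from h import *
snap('wrist','w1')"
```

```text
clock: 2.15
position: [0.4969, -0.2112, 0.2877]
ee_rot: [-0.0, 0.612, 0.791, -0.0]
contact_force: [0.4, -0.1, 0.8]
width: 0.0849
gripper_force: 0.0
clock: 2.65
position: [0.5817, -0.1083, 0.287]
ee_rot: [-0.001, 0.611, 0.792, -0.0]
contact_force: [-0.9, -0.2, 0.4]
width: 0.0852
gripper_force: 0.0
t 2.65 pos [ 0.5817 -0.1083  0.287 ] yaw 104.71411009101949 w 0.08524492050366458 grip 0.0 F [-0.8935 -0.2499  0.3874]
shift in tool now [ 0.0007 -0.0015  0.017 ] in target axes [ 0.0007 -0.0015  0.017 ] norm 0.017096795504124882 rot(tool,deg) [-0.0799 -0.0348  0.2141]
```

View pics/w1.png

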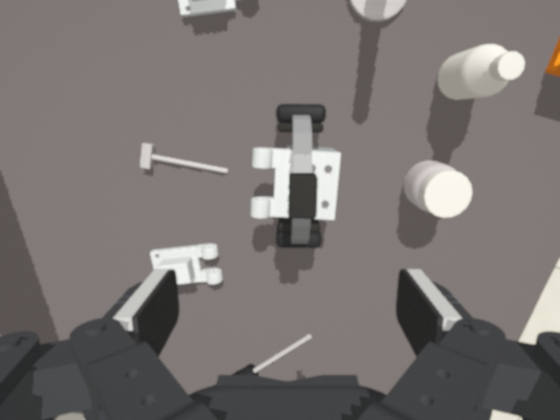

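Run:
```python
from h import *
np.set_printoptions(precision=4,suppress=True)
g=cv2.cvtColor(cv2.imread('pics/w1.png'),cv2.COLOR_BGR2GRAY)
m=(g[90:260,240:360]<38).astype(np.uint8)
n,l,st,c=cv2.connectedComponentsWithStats(m)
for i in range(1,n):
    if st[i,4]>60:
        ct=np.argwhere(l==i)[:,::-1].astype(np.float32)+[240,90]; r=cv2.minAreaRect(ct.astype(np.float32)); print(st[i],r); 
        z=.15 if st[i,4]>700 and 160<r[0][1]<220 else .062
        p=ray('w1',[r[0]],z); b=ray('w1',cv2.boxPoints(r),z); print(z,p,b)
w=(g[90:260,240:360]>150).astype(np.uint8)
l1=ray('w1',[(301.5,118),(301,240)],.1); 
a=ray('w1',[(302,104),(299,246)],.06);print('cup ctr',a,a.mean(0),np.degrees(np.arctan2(*(a[0]-a[1])[[1,0]])))
```

```text
cup ctr [[ 0.5783 -0.0324  0.06  ]
 [ 0.6174 -0.1886  0.06  ]] [ 0.5979 -0.1105  0.06  ] 104.04848828024105
```

Run:
```python
import cv2
a=cv2.imread('pics/w1.png')[95:255,230:380]
cv2.imwrite('pics/c2.png',cv2.resize(a,None,fx=3.75,fy=3.75,interpolation=cv2.INTER_CUBIC))
```

```text
(no output)
```

View pics/c2.png

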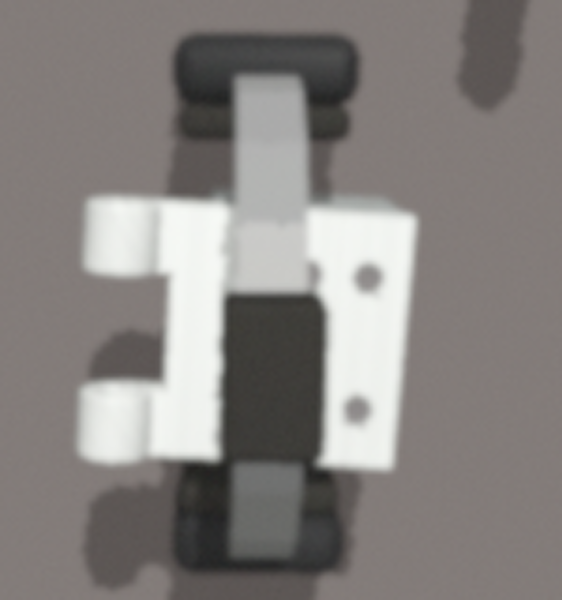

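```bash
cat > m2.py <<'E'
from h import *
np.set_printoptions(precision=4,suppress=True)
c=lambda l:np.array(l,float)/3.75+[230-.37,95-.37]
an=lambda d:np.degrees(np.arctan2(d[1],d[0]))
p=ray('w1',c([(224,297),(323,297),(322,462),(223,462)]),.15);print('pad',p.mean(0),'len',np.linalg.norm(p[0]-p[3]),np.linalg.norm(p[0]-p[1]),an(p[0]-p[3]),an(p[1]-p[2]))
b=ray('w1',c([(416,214),(393,470)]),.064);print('block back',b,np.linalg.norm(b[0]-b[1]),an(b[0]-b[1]))
k=ray('w1',c([(121,236),(115,423)]),.07);print('kn',k,k.mean(0),np.linalg.norm(k[0]-k[1]),an(k[0]-k[1]))
E
python3 m2.py
```

```text
pad [ 0.5967 -0.1108  0.15  ] len 0.04002406155243428 0.023076276924626212 104.44530229306837 105.53332054881614
block back [[ 0.6322 -0.07    0.064 ]
 [ 0.6479 -0.1462  0.064 ]] 0.07782597326268813 101.7116661628088
kn [[ 0.5508 -0.0972  0.07  ]
 [ 0.5622 -0.1518  0.07  ]] [ 0.5565 -0.1245  0.07  ] 0.055730063445613605 101.81357770324679
```

```bash
python3 to.py .597 -.111 .126 104.7
```

```text
t 2.7 pos [ 0.581  -0.1094  0.2872] yaw 104.6184063795217 w 0.08499961882531668 grip 0.0 F [-0.6674  0.187  -0.0996]
shift in tool now [-0.0056  0.0154  0.1612] in target axes [-0.0056  0.0151  0.1612] norm 0.16204977585665503 rot(tool,deg) [-0.0942 -0.0035 -0.0816]
```

```bash
python3 -m pendant '[{"dx":-0.0028,"dy":0.0077,"dz":0.02,"rx":0,"ry":0,"rz":0,"hand":0.085},{"dx":-0.0028,"dy":0.0077,"dz":0.02,"rx":0,"ry":0,"rz":0,"hand":0.085},{"dx":0,"dy":0,"dz":0.03,"rx":0,"ry":0,"rz":0,"hand":0.085},{"dx":0,"dy":0,"dz":0.03,"rx":0,"ry":0,"rz":0,"hand":0.085},{"dx":0,"dy":0,"dz":0.03,"rx":0,"ry":0,"rz":0,"hand":0.085},{"dx":0,"dy":0,"dz":0.02,"rx":0,"ry":0,"rz":0,"hand":0.085},{"dx":0,"dy":0,"dz":0.0112,"rx":0,"ry":0,"rz":0,"hand":0.085},{"dx":0,"dy":0,"dz":0,"rx":0,"ry":0,"rz":0,"hand":0.06},{"dx":0,"dy":0,"dz":0,"rx":0,"ry":0,"rz":0,"hand":0.045}]' 40
python3 to.py .597 -.111 .126 104.7
python3 -m pendant '[{"dx":0,"dy":0,"dz":0,"rx":0,"ry":0,"rz":0,"hand":0.035},{"dx":0,"dy":0,"dz":0,"rx":0,"ry":0,"rz":0,"hand":0.028},{"dx":0,"dy":0,"dz":0,"rx":0,"ry":0,"rz":0,"hand":0.015},{"dx":0,"dy":0,"dz":0,"rx":0,"ry":0,"rz":0,"hand":0.015},{"dx":0,"dy":0,"dz":0,"rx":0,"ry":0,"rz":0,"hand":0.015},{"dx":0,"dy":0,"dz":0,"rx":0,"ry":0,"rz":0,"hand":0.015}]' 40
python3 to.py .597 -.111 .126 104.7
```

```text
clock: 3.45
position: [0.5973, -0.1123, 0.1271]
ee_rot: [0.0, 0.612, 0.791, -0.0]
contact_force: [0.6, -0.1, 0.4]
width: 0.0636
gripper_force: 0.0
t 3.45 pos [ 0.5973 -0.1123  0.1271] yaw 104.47057457977188 w 0.06357809695007233 grip 0.0 F [ 0.6185 -0.0893  0.4433]
shift in tool now [ 0.0013 -0.      0.0011] in target axes [ 0.0013 -0.      0.0011] norm 0.0017520694555676658 rot(tool,deg) [ 0.0016  0.0225 -0.2294]
clock: 3.95
position: [0.5977, -0.1114, 0.1271]
ee_rot: [0.0, 0.612, 0.791, 0.0]
contact_force: [0.3, 0.1, 0.5]
width: 0.0152
gripper_force: 0.0
t 3.95 pos [ 0.5977 -0.1114  0.1271] yaw 104.54454968742871 w 0.015159866368295985 grip 0.0 F [0.2602 0.1311 0.514 ]
shift in tool now [ 0.0005 -0.0005  0.0011] in target axes [ 0.0005 -0.0005  0.0011] norm 0.001321469250660999 rot(tool,deg) [ 0.0317  0.029  -0.1554]
```

Run:
```python
from h import *
snap('wrist','w2');snap('scene','s2')
a=cv2.imread('pics/w2.png')[100:400,80:480]; b=cv2.imread('pics/s2.png')[140:290,180:380]
cv2.imwrite('pics/c3.png',np.hstack([a,cv2.resize(b,(400,300),interpolation=cv2.INTER_CUBIC)]))
```

```text
(no output)
```

View pics/c3.png

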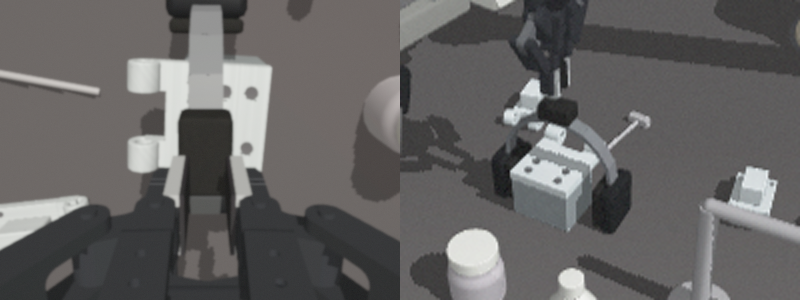

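Run:
```python
from h import *
np.set_printoptions(precision=4,suppress=True)
s=manip.get_state();print(s['width'],s['gripper_force'],s['position'])
off=np.array([80,100])
print('pad pred',proj('w2',[[.597,-.111,.15]])-off)
M=RQ(s['ee_rot']).as_matrix();p=s['position']
for q in [(0,0,0),(.011,.0075,0),(.011,-.0075,0),(0,0,-.0187)]: print(q,proj('w2',[p+M@q])-off)
print('pad meas',ray('w2',[(80+206,100+110),(80+206,100+195)],.15), ray('w2',[(80+206,100+110)],.15)@M)
for q in [(80+180,100+112),(80+232,100+112)]: print(ray('w2',[q],.15))
print('scene pad pred',proj('s2',[[.597,-.111,.15],p]))
```

```text
0.015113283632288196 0.0 [ 0.5975 -0.1113  0.1268]
pad pred [[204.9595 157.9497]]
(0, 0, 0) [[205.992  141.7763]]
(0.011, 0.0075, 0) [[220.4766 121.6942]]
(0.011, -0.0075, 0) [[191.4606 121.7055]]
(0, 0, -0.0187) [[205.8924 155.1557]]
pad meas [[ 0.5917 -0.0886  0.15  ]
 [ 0.6022 -0.1293  0.15  ]] [[-0.2344  0.5505 -0.1499]]
[[ 0.5807 -0.0924  0.15  ]]
[[ 0.6032 -0.0866  0.15  ]]
scene pad pred [[257.4344 191.2001]
 [257.6141 199.6538]]
```

Run:
```python
from h import *
a=cv2.imread('pics/w2.png')[190:370,210:370]; b=cv2.imread('pics/s2.png')[140:215,220:300]
a=cv2.resize(a,(400,450),interpolation=cv2.INTER_CUBIC); b=cv2.resize(b,(400,375),interpolation=cv2.INTER_CUBIC)
b=np.vstack([b,np.zeros((75,400,3),np.uint8)])
cv2.imwrite('pics/c4.png',np.clip(np.hstack([a,b]).astype(float)*1.6,0,255))
```

```text
[ WARN:0@0.687] global loadsave.cpp:1063 imwrite_ Unsupported depth image for selected encoder is fallbacked to CV_8U.
```

View pics/c4.png

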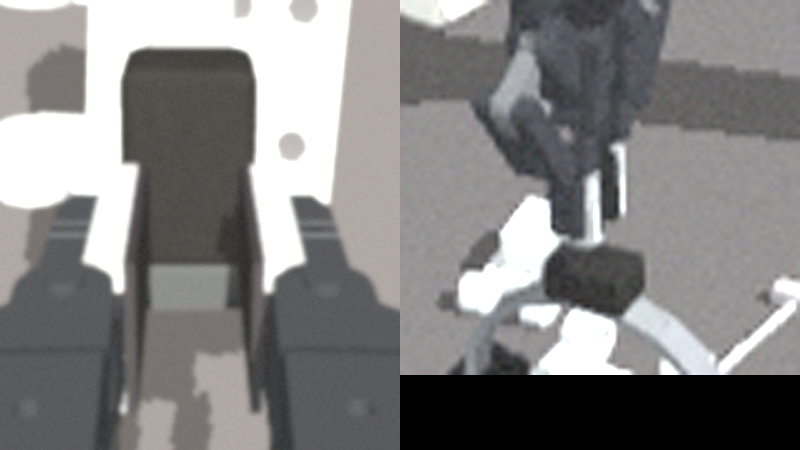

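Run:
```python
from h import *
np.set_printoptions(precision=4,suppress=True)
C,K,d=load('w2'); s=manip.get_state(); M=RQ(s['ee_rot']).as_matrix();p=s['position']
for h in (0,.01,.02,.03,.04,.05):
    for x in (.011,-.011): print(h,x,proj('w2',[p+M@[x,.0075,-h],p+M@[x,-.0075,-h]]).ravel(), proj('s2',[p+M@[x,0,-h]]))
print('seen tips: inner cols',210+148/2.5,210+245/2.5,'row',190+165/2.5)
g=cv2.cvtColor(cv2.imread('pics/s2.png'),cv2.COLOR_BGR2GRAY)
print(g[176:200,254:268])
```

```text
0 0.011 [300.4766 221.6942 271.4606 221.7055] [[261.9286 200.8985]]
0 -0.011 [300.09   261.2486 271.9388 261.2604] [[253.337  198.4198]]
0.01 0.011 [301.2    227.557  270.6314 227.569 ] [[261.7741 197.2983]]
0.01 -0.011 [300.7707 268.9778 271.1603 268.9904] [[253.1234 194.8336]]
0.02 0.011 [302.0052 234.0826 269.7084 234.0955] [[261.6174 193.6466]]
0.02 -0.011 [301.5259 277.5521 270.2967 277.5655] [[252.9067 191.1965]]
0.03 0.011 [302.9069 241.3903 268.6747 241.4041] [[261.4584 189.9422]]
0.03 -0.011 [302.3683 287.118  269.3333 287.1324] [[252.6869 187.5074]]
0.04 0.011 [303.9236 249.6297 267.5093 249.6446] [[261.2972 186.1841]]
0.04 -0.011 [303.3142 297.8581 268.2515 297.8737] [[252.464  183.7653]]
0.05 0.011 [305.0787 258.9909 266.1852 259.0071] [[261.1335 182.371 ]]
0.05 -0.011 [304.3838 310.0028 267.0283 310.0198] [[252.2378 179.9689]]
seen tips: inner cols 269.2 308.0 row 256.0
[[ 52  50  65 123 157 139  41  37  41  77 177  95  93  93]
 [ 46  54  57 127 155 147  42  41  41  57 177  97  95  93]
 [ 43  54  55 127 157 148  51  38  42  44 175  96  92  98]
 [ 48  52  59 133 158 144  
[... 512 characters left out ...]
9 115 128 134 136  95  82  94  90  92  93  92  92]
 [ 62  76  82  92  85  64  51  56  68  70  79  86  94  93]
 [ 45  47  50  55  46  43  45  46  48  50  52  59  66  70]
 [ 44  41  49  43  46  45  41  45  47  46  48  47  47  50]
 [ 47  48  48  41  47  48  49  47  47  48  50  50  51  49]
 [ 45  51  47  43  49  44  47  44  49  47  49  51  47  46]
 [ 44  43  45  48  47  46  46  50  48  44  47  49  51  46]
 [ 33  38  45  42  40  45  46  48  43  47  50  47  43  43]
 [ 37  30  39  42  35  39  42  43  43  50  51  43  45  47]
 [ 37  32  36  37  36  35  38  36  33  46  46  45  39  42]
 [ 34  35  38  38  41  34  37  36  29  45  43  47  45  41]
 [ 36  38  35  37  35  37  36  35  36  40  45  47  42  76]]
```

The fingers closed above the pad. Both views put the real fingertips about 45 mm behind the reported TCP, so I'll open and go down in steps while watching the force.

```bash
python3 -m pendant '[{"dx":0,"dy":0,"dz":0,"rx":0,"ry":0,"rz":0,"hand":0.085},{"dx":0,"dy":0,"dz":0,"rx":0,"ry":0,"rz":0,"hand":0.085},{"dx":0,"dy":0,"dz":0,"rx":0,"ry":0,"rz":0,"hand":0.085},{"dx":0,"dy":0,"dz":0,"rx":0,"ry":0,"rz":0,"hand":0.085},{"dx":0,"dy":0,"dz":0.01,"rx":0,"ry":0,"rz":0,"hand":0.085},{"dx":0,"dy":0,"dz":0.01,"rx":0,"ry":0,"rz":0,"hand":0.085},{"dx":0,"dy":0,"dz":0.01,"rx":0,"ry":0,"rz":0,"hand":0.085},{"dx":0,"dy":0,"dz":0.01,"rx":0,"ry":0,"rz":0,"hand":0.085},{"dx":0,"dy":0,"dz":0,"rx":0,"ry":0,"rz":0,"hand":0.085}]' 40
python3 -m pendant '[{"dx":0,"dy":0,"dz":0,"rx":0,"ry":0,"rz":0,"hand":0.05},{"dx":0,"dy":0,"dz":0,"rx":0,"ry":0,"rz":0,"hand":0.035},{"dx":0,"dy":0,"dz":0,"rx":0,"ry":0,"rz":0,"hand":0.015},{"dx":0,"dy":0,"dz":0,"rx":0,"ry":0,"rz":0,"hand":0.015},{"dx":0,"dy":0,"dz":0,"rx":0,"ry":0,"rz":0,"hand":0.015},{"dx":0,"dy":0,"dz":0,"rx":0,"ry":0,"rz":0,"hand":0.015},{"dx":0,"dy":0,"dz":0,"rx":0,"ry":0,"rz":0,"hand":0.015},{"dx":0,"dy":0,"dz":0,"rx":0,"ry":0,"rz":0,"hand":0.015}]' 40
python3 to.py .597 -.111 .126 104.7
```

```text
clock: 4.8
position: [0.5953, -0.1107, 0.0834]
ee_rot: [-0.003, 0.612, 0.791, -0.001]
contact_force: [-0.2, 0.3, -0.5]
width: 0.0852
gripper_force: 0.0
clock: 5.47
position: [0.5976, -0.1116, 0.0873]
ee_rot: [0.0, 0.612, 0.791, -0.0]
contact_force: [-0.5, 0.2, 3.9]
width: 0.0248
gripper_force: 40.4
t 5.4667 pos [ 0.5976 -0.1116  0.0873] yaw 104.53583494674719 w 0.02481905680060454 grip 40.38824200630188 F [-0.5272  0.1791  3.9007]
shift in tool now [ 0.0007 -0.0004 -0.0387] in target axes [ 0.0007 -0.0005 -0.0387] norm 0.038662254784467324 rot(tool,deg) [ 0.0315  0.0426 -0.1642]
```

```bash
python3 -m pendant '[{"dx":0,"dy":0,"dz":-0.01,"rx":0,"ry":0,"rz":0,"hand":0.015},{"dx":0,"dy":0,"dz":-0.02,"rx":0,"ry":0,"rz":0,"hand":0.015},{"dx":0,"dy":0,"dz":-0.025,"rx":0,"ry":0,"rz":0,"hand":0.015},{"dx":0,"dy":0,"dz":-0.025,"rx":0,"ry":0,"rz":0,"hand":0.015},{"dx":0,"dy":0,"dz":-0.025,"rx":0,"ry":0,"rz":0,"hand":0.015},{"dx":0,"dy":0,"dz":-0.015,"rx":0,"ry":0,"rz":6,"hand":0.015},{"dx":0,"dy":0,"dz":-0.015,"rx":0,"ry":0,"rz":7,"hand":0.015},{"dx":0,"dy":0,"dz":-0.015,"rx":0,"ry":0,"rz":7,"hand":0.015},{"dx":0,"dy":0,"dz":-0.015,"rx":0,"ry":0,"rz":7,"hand":0.015},{"dx":0,"dy":0,"dz":-0.015,"rx":0,"ry":0,"rz":7,"hand":0.015},{"dx":0,"dy":0,"dz":-0.015,"rx":0,"ry":0,"rz":7,"hand":0.015},{"dx":0,"dy":0,"dz":0,"rx":0,"ry":0,"rz":7,"hand":0.015}]' 50
python3 -m pendant '[{"dx":0,"dy":0,"dz":0,"rx":0,"ry":0,"rz":7,"hand":0.015},{"dx":0,"dy":0,"dz":0,"rx":0,"ry":0,"rz":7,"hand":0.015},{"dx":0,"dy":0,"dz":0,"rx":0,"ry":0,"rz":7,"hand":0.015},{"dx":0,"dy":0,"dz":0,"rx":0,"ry":0,"rz":7,"hand":0.015},{"dx":0,"dy":0,"dz":0,"rx":0,"ry":0,"rz":7,"hand":0.015},{"dx":0,"dy":0,"dz":0,"rx":0,"ry":0,"rz":7,"hand":0.015},{"dx":0,"dy":0,"dz":0,"rx":0,"ry":0,"rz":2,"hand":0.015}]' 50
python3 to.py .603 .227 .285 12.5
```

```text
clock: 6.47
position: [0.5989, -0.1115, 0.2851]
ee_rot: [0.002, 0.882, 0.471, 0.002]
contact_force: [0.5, 0.3, -2.4]
width: 0.025
gripper_force: 49.6
clock: 7.05
position: [0.5972, -0.1111, 0.2814]
ee_rot: [-0.0, 0.994, 0.107, -0.0]
contact_force: [0.6, -0.2, -2.7]
width: 0.0252
gripper_force: 49.5
t 7.05 pos [ 0.5972 -0.1111  0.2814] yaw 12.277267205414939 w 0.025206872366074478 grip 49.52238321304321 F [ 0.6134 -0.2408 -2.7047]
shift in tool now [ 0.0776 -0.3291 -0.0034] in target axes [ 0.0789 -0.3288 -0.0036] norm 0.33812855328242264 rot(tool,deg) [-0.0425  0.0484 -0.2228]
```

```bash
python3 -m pendant '[{"dx":0.0065,"dy":-0.0274,"dz":-0.001,"rx":0,"ry":0,"rz":0,"hand":0.015},{"dx":0.0065,"dy":-0.0274,"dz":0,"rx":0,"ry":0,"rz":0,"hand":0.015},{"dx":0.0065,"dy":-0.0274,"dz":0,"rx":0,"ry":0,"rz":0,"hand":0.015},{"dx":0.0065,"dy":-0.0274,"dz":0,"rx":0,"ry":0,"rz":0,"hand":0.015},{"dx":0.0065,"dy":-0.0274,"dz":0,"rx":0,"ry":0,"rz":0,"hand":0.015},{"dx":0.0065,"dy":-0.0274,"dz":-0.001,"rx":0,"ry":0,"rz":0,"hand":0.015},{"dx":0.0065,"dy":-0.0274,"dz":-0.001,"rx":0,"ry":0,"rz":0,"hand":0.015},{"dx":0.0065,"dy":-0.0274,"dz":0,"rx":0,"ry":0,"rz":0,"hand":0.015},{"dx":0.0065,"dy":-0.0274,"dz":0,"rx":0,"ry":0,"rz":0,"hand":0.015},{"dx":0.0065,"dy":-0.0274,"dz":0,"rx":0,"ry":0,"rz":0,"hand":0.015},{"dx":0.0065,"dy":-0.0274,"dz":0,"rx":0,"ry":0,"rz":0,"hand":0.015},{"dx":0.006,"dy":-0.0274,"dz":0,"rx":0,"ry":0,"rz":0,"hand":0.015}]' 50
python3 -m pendant '[{"dx":0,"dy":0,"dz":0,"rx":0,"ry":0,"rz":0,"hand":0.015},{"dx":0,"dy":0,"dz":0,"rx":0,"ry":0,"rz":0,"hand":0.015}]' 50
python3 to.py .603 .227 .285 12.5
python3 - <<'E'
from h import *
snap('wrist','w3');snap('scene','s3')
a=cv2.imread('pics/w3.png');b=cv2.imread('pics/s3.png')[100:380,220:520]
cv2.imwrite('pics/c5.png',np.hstack([cv2.resize(a,(480,360)),cv2.resize(b,(320,360))]))
E
```

```text
clock: 8.05
position: [0.6013, 0.2279, 0.2844]
ee_rot: [-0.0, 0.994, 0.109, -0.0]
contact_force: [0.4, -0.9, -2.2]
width: 0.025
gripper_force: 49.9
clock: 8.22
position: [0.6011, 0.228, 0.284]
ee_rot: [0.0, 0.994, 0.111, -0.001]
contact_force: [0.1, -0.9, -2.3]
width: 0.0249
gripper_force: 50.2
t 8.2167 pos [0.6011 0.228  0.284 ] yaw 12.696708285108375 w 0.024919146999835814 grip 50.203734040260315 F [ 0.0669 -0.9084 -2.3052]
shift in tool now [ 0.0016  0.0014 -0.001 ] in target axes [ 0.0016  0.0014 -0.001 ] norm 0.0023154345557282532 rot(tool,deg) [0.0065 0.0843 0.1967]
```

View pics/c5.png

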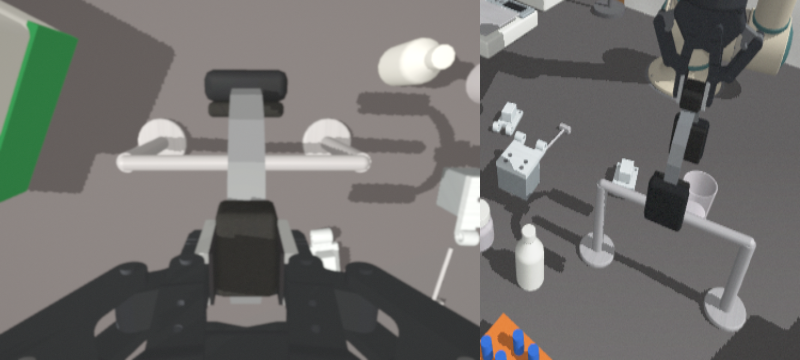

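Run:
```python
from h import *
np.set_printoptions(precision=4,suppress=True)
g=cv2.cvtColor(cv2.imread('pics/w3.png'),cv2.COLOR_BGR2GRAY).astype(int)
for c in (170,200,235,330,370): 
    col=g[165:215,c]; print(c,np.where(col>col.min()+ .5*(col.max()-col.min()))[0]+165)
for r in (184,188,192): print(r,g[r,130:150],g[r,422:440])
```

```text
170 [165 166 182 183 184 185 186 187 188 189 190 191 192 193 194 195 196 197]
200 [175 176 177 178 179 180 181 182 183 184 185 186 187 188 189 190 191 192
 193 194 195 196 197]
235 [181 182 183 184 185 186 187 188 189 190 191 192 193 194 195 196 197 198]
330 [181 182 183 184 185 186 187 188 189 190 191 192 193 194 195 196 197 198]
370 [165 166 178 179 180 181 182 183 184 185 186 187 188 189 190 191 192 193
 194 195 196 197]
184 [138 137 137 138 139 150 175 202 217 222 220 217 214 211 208 207 206 206
 206 206] [206 205 203 197 190 182 177 182 185 176 155 142 138 137 138 136 137 137]
188 [138 138 136 138 147 173 201 219 227 231 233 233 232 229 226 224 223 224
 224 224] [222 221 220 216 210 202 191 179 174 183 183 164 143 137 137 138 138 137]
192 [136 137 137 137 140 154 183 208 222 229 232 233 231 227 224 223 222 222
 223 223] [221 220 218 215 207 198 187 177 169 161 150 142 137 137 137 137 136 138]
```

Run:
```python
from h import *
np.set_printoptions(precision=4,suppress=True)
e=ray('w3',[(135,189.5),(431,189.5)],.15);d=e[0]-e[1];print(e,e.mean(0),np.linalg.norm(d),np.degrees(np.arctan2(d[1],d[0])))
b=ray('top0',[(92,217),(205,190)],.15)
# band middle x in tool vs pad: band cols at row ~ 150 and 220
g=cv2.cvtColor(cv2.imread('pics/w3.png'),cv2.COLOR_BGR2GRAY).astype(int);print(g[140,255:320],g[225,255:320])
```

```text
[[0.5743 0.357  0.15  ]
 [0.6311 0.1041 0.15  ]] [0.6027 0.2306 0.15  ] 0.25920630332110184 102.66385069882311
[137 137 136 137 137 137 138 137 138 137 141 149 157 162 164 164 165 164
 165 164 164 164 165 164 163 164 164 163 164 164 164 164 164 163 163 164
 164 163 163 163 164 163 162 163 162 162 163 161 163 162 163 161 155 147
 140 138 137 138 137 137 138 136 137 138 137] [137 138 139 137 137 139 137 138 139 151 168 180 184 185 186 185 186 185
 185 185 185 185 186 185 185 186 186 186 185 185 186 185 185 186 186 185
 186 186 186 186 185 186 186 185 185 185 185 185 185 186 184 185 185 180
 167 150 140 138 137 139 138 138 138 138 138]
```

```bash
python3 -m pendant '[{"dx":0.0018,"dy":-0.0006,"dz":0.015,"rx":0,"ry":0,"rz":0,"hand":0.015},{"dx":0,"dy":0,"dz":0.02,"rx":0,"ry":0,"rz":0,"hand":0.015},{"dx":0,"dy":0,"dz":0.02,"rx":0,"ry":0,"rz":0,"hand":0.015},{"dx":0,"dy":0,"dz":0.02,"rx":0,"ry":0,"rz":0,"hand":0.015},{"dx":0,"dy":0,"dz":0.02,"rx":0,"ry":0,"rz":0,"hand":0.015},{"dx":0,"dy":0,"dz":0.02,"rx":0,"ry":0,"rz":0,"hand":0.015},{"dx":0,"dy":0,"dz":0.02,"rx":0,"ry":0,"rz":0,"hand":0.015},{"dx":0,"dy":0,"dz":0.015,"rx":0,"ry":0,"rz":0,"hand":0.015},{"dx":0,"dy":0,"dz":0.006,"rx":0,"ry":0,"rz":0,"hand":0.015},{"dx":0,"dy":0,"dz":0.003,"rx":0,"ry":0,"rz":0,"hand":0.015},{"dx":0,"dy":0,"dz":0,"rx":0,"ry":0,"rz":0,"hand":0.015}]' 50
python3 to.py .603 .229 .120 12.6
```

```text
clock: 9.23
position: [0.6035, 0.2266, 0.1256]
ee_rot: [0.0, 0.994, 0.109, -0.0]
contact_force: [-0.4, -0.2, -1.8]
width: 0.0251
gripper_force: 50.1
t 9.2333 pos [0.6035 0.2266 0.1256] yaw 12.475228263612214 w 0.02507820649318417 grip 50.12019753456116 F [-0.3883 -0.2231 -1.8429]
shift in tool now [-0.     -0.0025  0.0056] in target axes [-0.     -0.0025  0.0056] norm 0.006159203453133482 rot(tool,deg) [ 0.0164  0.0211 -0.1248]
```

```bash
python3 -m pendant '[{"dx":0,"dy":0,"dz":0.0015,"rx":0,"ry":0,"rz":0,"hand":0.015},{"dx":0,"dy":0,"dz":0.0015,"rx":0,"ry":0,"rz":0,"hand":0.015},{"dx":0,"dy":0,"dz":0.001,"rx":0,"ry":0,"rz":0,"hand":0.015},{"dx":0,"dy":0,"dz":0.0,"rx":0,"ry":0,"rz":0,"hand":0.015}]'
python3 -m pendant '[{"dx":0,"dy":0,"dz":0.001,"rx":0,"ry":0,"rz":0,"hand":0.015},{"dx":0,"dy":0,"dz":0.001,"rx":0,"ry":0,"rz":0,"hand":0.015},{"dx":0,"dy":0,"dz":0.0,"rx":0,"ry":0,"rz":0,"hand":0.015}]'
```

```text
clock: 9.57
position: [0.6036, 0.2275, 0.1222]
ee_rot: [0.0, 0.994, 0.109, 0.0]
contact_force: [0.5, 0.4, -2.4]
width: 0.0251
gripper_force: 50.1
clock: 9.82
position: [0.6036, 0.2276, 0.1202]
ee_rot: [-0.0, 0.994, 0.109, 0.0]
contact_force: [-0.8, -0.3, -0.3]
width: 0.0252
gripper_force: 50.6
```

```bash
python3 -m pendant '[{"dx":0,"dy":0,"dz":0.0007,"rx":0,"ry":0,"rz":0,"hand":0.015},{"dx":0,"dy":0,"dz":0,"rx":0,"ry":0,"rz":0,"hand":0.015},{"dx":0,"dy":0,"dz":0,"rx":0,"ry":0,"rz":0,"hand":0.026},{"dx":0,"dy":0,"dz":0,"rx":0,"ry":0,"rz":0,"hand":0.03},{"dx":0,"dy":0,"dz":0,"rx":0,"ry":0,"rz":0,"hand":0.036},{"dx":0,"dy":0,"dz":0,"rx":0,"ry":0,"rz":0,"hand":0.045},{"dx":0,"dy":0,"dz":0,"rx":0,"ry":0,"rz":0,"hand":0.06},{"dx":0,"dy":0,"dz":0,"rx":0,"ry":0,"rz":0,"hand":0.075},{"dx":0,"dy":0,"dz":0,"rx":0,"ry":0,"rz":0,"hand":0.075}]'
python3 -m pendant '[{"dx":0,"dy":0,"dz":-0.008,"rx":0,"ry":0,"rz":0,"hand":0.075},{"dx":0,"dy":0,"dz":-0.02,"rx":0,"ry":0,"rz":0,"hand":0.075},{"dx":0,"dy":0,"dz":-0.03,"rx":0,"ry":0,"rz":0,"hand":0.075},{"dx":0,"dy":0,"dz":-0.03,"rx":0,"ry":0,"rz":0,"hand":0.075},{"dx":0,"dy":0,"dz":-0.02,"rx":0,"ry":0,"rz":0,"hand":0.075},{"dx":0,"dy":0,"dz":-0.02,"rx":0,"ry":0,"rz":0,"hand":0.075}]'
python3 to.py .44 .056 .15 21
python3 - <<'E'
from h import *
snap('scene','s4');snap('top','t4');snap('wrist','w4')
a=cv2.imread('pics/s4.png')[150:390,280:540];b=cv2.imread('pics/w4.png');c=cv2.imread('pics/t4.png')[120:330,60:400]
cv2.imwrite('pics/c6.png',np.vstack([np.hstack([cv2.resize(a,(360,300)),cv2.resize(b,(400,300))]),np.hstack([cv2.resize(c,(480,296)),np.zeros((296,280,3),np.uint8)])]))
E
```

```text
clock: 10.57
position: [0.6034, 0.2274, 0.1188]
ee_rot: [0.0, 0.994, 0.109, -0.0]
contact_force: [-0.1, 0.0, 0.5]
width: 0.0749
gripper_force: 0.0
clock: 11.07
position: [0.6038, 0.2275, 0.2497]
ee_rot: [-0.0, 0.994, 0.109, 0.001]
contact_force: [0.3, 0.5, -0.9]
width: 0.075
gripper_force: 0.0
t 11.0667 pos [0.6038 0.2275 0.2497] yaw 12.536838841379748 w 0.07497900031814511 grip 0.0 F [ 0.3123  0.5087 -0.9313]
shift in tool now [-0.1974  0.1319  0.0992] in target axes [-0.2144  0.1014  0.0997] norm 0.25726082751856993 rot(tool,deg) [ 0.0121 -0.1471 -8.4632]
```

View pics/c6.png

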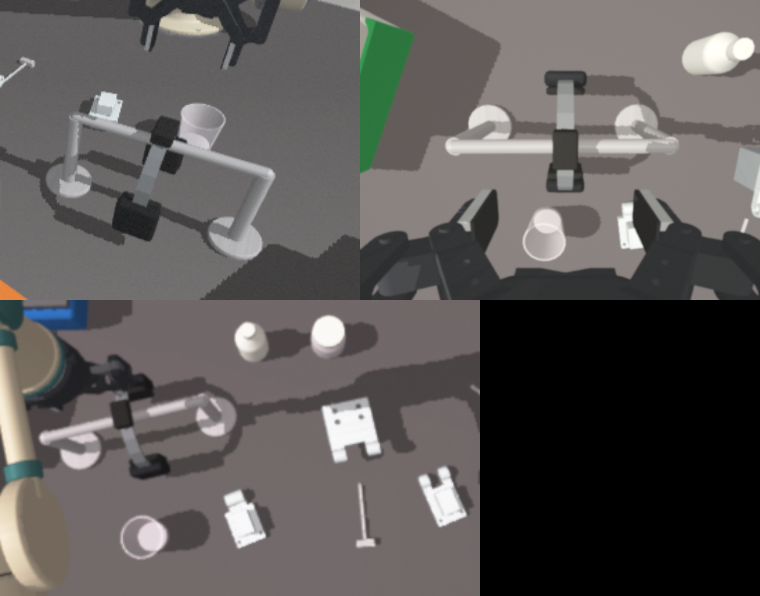

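```bash
python3 -m pendant '[{"dx":0,"dy":0,"dz":0,"rx":0,"ry":0,"rz":-4.2,"hand":0.08},{"dx":0,"dy":0,"dz":0,"rx":0,"ry":0,"rz":-4.2,"hand":0.08},{"dx":-0.02,"dy":0.0095,"dz":0,"rx":0,"ry":0,"rz":0,"hand":0.08},{"dx":-0.02,"dy":0.0095,"dz":0,"rx":0,"ry":0,"rz":0,"hand":0.08},{"dx":-0.02,"dy":0.0095,"dz":0,"rx":0,"ry":0,"rz":0,"hand":0.08},{"dx":-0.02,"dy":0.0095,"dz":0,"rx":0,"ry":0,"rz":0,"hand":0.08},{"dx":-0.02,"dy":0.0095,"dz":0.005,"rx":0,"ry":0,"rz":0,"hand":0.08},{"dx":-0.02,"dy":0.0095,"dz":0.01,"rx":0,"ry":0,"rz":0,"hand":0.08},{"dx":-0.02,"dy":0.0095,"dz":0.01,"rx":0,"ry":0,"rz":0,"hand":0.08},{"dx":-0.02,"dy":0.0095,"dz":0.01,"rx":0,"ry":0,"rz":0,"hand":0.08},{"dx":-0.02,"dy":0.0095,"dz":0.01,"rx":0,"ry":0,"rz":0,"hand":0.08},{"dx":0,"dy":0,"dz":0.0,"rx":0,"ry":0,"rz":0,"hand":0.08}]'
python3 -m pendant '[{"dx":-0.02,"dy":0.0095,"dz":0.01,"rx":0,"ry":0,"rz":0,"hand":0.08},{"dx":0,"dy":0,"dz":0.0,"rx":0,"ry":0,"rz":0,"hand":0.08},{"dx":0,"dy":0,"dz":0.0,"rx":0,"ry":0,"rz":0,"hand":0.08}]'
python3 to.py .4446 .0637 .15 21
cat > leaf.py <<'E'
import sys; from h import *
np.set_printoptions(precision=4,suppress=True)
f=sys.argv[1]; zt=float(sys.argv[2]) if len(sys.argv)>2 else 0.
snap('wrist',f)
P=lambda x,y,z:np.array([.4446,.0637,0])+R.from_euler('z',21,degrees=True).apply([x,y,z])
print('pred: rear-L,rear-R,front knuckle,lug top', proj(f,[P(-.035,.025,.01),P(-.035,-.025,.01),P(.056,.015,.011),P(.056,-.015,.011),P(0,0,.036)]))
g=cv2.cvtColor(cv2.imread('pics/'+f+'.png'),cv2.COLOR_BGR2GRAY)
n,l,st,c=cv2.connectedComponentsWithStats((g>185).astype(np.uint8))
for i in range(1,n):
    if st[i,4]>800: print(st[i],c[i])
E
python3 leaf.py w5
```

```text
clock: 12.22
position: [0.4597, 0.081, 0.1986]
ee_rot: [0.0, 0.984, 0.181, -0.005]
contact_force: [-1.6, 0.5, -0.8]
width: 0.0799
gripper_force: 0.0
clock: 12.47
position: [0.4497, 0.0673, 0.1911]
ee_rot: [-0.0, 0.983, 0.181, -0.001]
contact_force: [0.3, -0.1, 0.8]
width: 0.08
gripper_force: 0.0
t 12.4667 pos [0.4497 0.0673 0.1911] yaw 20.859374735768863 w 0.0800205143835955 grip 0.0 F [ 0.2518 -0.1334  0.796 ]
shift in tool now [-0.006   0.0016  0.0411] in target axes [-0.006   0.0015  0.0411] norm 0.041587707332491904 rot(tool,deg) [-0.065   0.0913 -0.1407]
pred: rear-L,rear-R,front knuckle,lug top [[263.2135 221.1498]
 [311.7366 221.0208]
 [271.6486 130.7763]
 [302.8316 130.6881]
 [287.4097 193.2295]]
[ 496   40   64  126 5151] [531.4818 105.6441]
[  59  115   99   82 2620] [121.7469 151.9584]
[ 262  131   51   90 3815] [286.5135 179.1471]
```

```bash
python3 - <<'E'
from h import *
np.set_printoptions(precision=4,suppress=True)
g=cv2.cvtColor(cv2.imread('pics/w5.png'),cv2.COLOR_BGR2GRAY)
n,l,st,c=cv2.connectedComponentsWithStats((g>185).astype(np.uint8))
i=l[179,286]; q=np.argwhere(l==i)[:,::-1].astype(np.float32); print(cv2.minAreaRect(q))
for r in (135,140,145,150,160,180,200,210,218):
    x=q[q[:,1]==r][:,0]; print(r,x.min(),x.max())
# block in top view t4
g=cv2.cvtColor(cv2.imread('pics/t4.png'),cv2.COLOR_BGR2GRAY)
n,l,st,c=cv2.connectedComponentsWithStats((g>190).astype(np.uint8))
for i in range(1,n):
    if 200<st[i,4]<3000: print(st[i],c[i],cv2.minAreaRect(np.argwhere(l==i)[:,::-1].astype(np.float32)))
E
python3 to.py .4446 .0637 -.03 21
```

```text
((286.9999694824219, 175.49996948242188), (49.99999237060547, 88.99998474121094), -0.0)
135 271.0 302.0
140 271.0 302.0
145 271.0 302.0
150 272.0 302.0
160 265.0 311.0
180 262.0 310.0
200 263.0 310.0
210 263.0 311.0
218 263.0 311.0
[  18    0  152   23 2546] [85.0601  8.749 ] ((93.5, 11.0), (22.0, 151.0), 90.0)
[ 108   15   63   59 2856] [140.6131  45.9618] ((139.05979919433594, 47.153053283691406), (58.0268440246582, 55.15763854980469), 80.7538833618164)
[ 20  69  23  62 698] [30.1261 99.0415] ((30.111404418945312, 99.91548156738281), (62.153656005859375, 15.020791053771973), 77.59258270263672)
[   0   76   29   60 1152] [ 10.316  107.9262] ((8.019672393798828, 105.58360290527344), (53.93876266479492, 29.087995529174805), 76.75948333740234)
[281 131  23  25 429] [291.5734 142.4895] ((292.0, 143.0), (24.0, 22.0), 90.0)
[227 136  14  24 238] [233.458  146.7143] ((233.5, 147.5), (23.0, 13.0), 90.0)
[ 50 154  25  82 816] [ 62.1471 194.2782] ((62.15384292602539, 194.26922607421875), (82.56488800048828, 10.001921653747559), 78.69007110595703)
[   0  163   28  111 1563] [ 10.1791 217.6935]
[... 843 characters left out ...]
37.88185119628906, 20.983572006225586), 68.19859313964844)
[158 275  20  23 318] [167.4748 287.2673] ((167.46458435058594, 287.4690246582031), (18.62627410888672, 20.037355422973633), 41.18592834472656)
[   0  283   55   46 1343] [ 21.1109 304.7357] ((26.884614944458008, 305.076904296875), (31.31096649169922, 63.937522888183594), 74.74488067626953)
[   0  325   37   95 2925] [ 15.6321 374.1043] ((18.0, 372.0), (36.0, 94.0), 0.0)
t 12.5167 pos [0.4509 0.0676 0.1917] yaw 20.90054416916909 w 0.08000053128328229 grip 0.0 F [ 0.5476 -0.6551 -0.4563]
shift in tool now [-0.0073  0.0016  0.2217] in target axes [-0.0073  0.0014  0.2217] norm 0.22186779900414405 rot(tool,deg) [-0.0329 -0.0138 -0.0995]
```

```bash
python3 -m pendant '[{"dx":-0.0036,"dy":0.0007,"dz":0.03,"rx":0,"ry":0,"rz":0,"hand":0.08},{"dx":-0.0037,"dy":0.0007,"dz":0.03,"rx":0,"ry":0,"rz":0,"hand":0.08},{"dx":0,"dy":0,"dz":0.03,"rx":0,"ry":0,"rz":0,"hand":0.08},{"dx":0,"dy":0,"dz":0.03,"rx":0,"ry":0,"rz":0,"hand":0.08},{"dx":0,"dy":0,"dz":0.03,"rx":0,"ry":0,"rz":0,"hand":0.08},{"dx":0,"dy":0,"dz":0.02,"rx":0,"ry":0,"rz":0,"hand":0.08},{"dx":0,"dy":0,"dz":0.01,"rx":0,"ry":0,"rz":0,"hand":0.07},{"dx":0,"dy":0,"dz":0,"rx":0,"ry":0,"rz":0,"hand":0.06},{"dx":0,"dy":0,"dz":0,"rx":0,"ry":0,"rz":0,"hand":0.06}]'
python3 to.py .4446 .0637 -.03 21
```

```text
clock: 13.27
position: [0.4452, 0.0639, 0.0117]
ee_rot: [-0.0, 0.983, 0.182, -0.0]
contact_force: [0.7, -0.3, 0.3]
width: 0.06
gripper_force: 0.0
t 13.2667 pos [0.4452 0.0639 0.0117] yaw 20.9631302837934 w 0.060010195127047236 grip 0.0 F [ 0.7191 -0.273   0.3075]
shift in tool now [-0.0006 -0.      0.0417] in target axes [-0.0006 -0.      0.0417] norm 0.04172957564458855 rot(tool,deg) [-0.0154  0.0084 -0.0369]
```

```bash
python3 -m pendant '[{"dx":0,"dy":0,"dz":0.012,"rx":0,"ry":0,"rz":0,"hand":0.055},{"dx":0,"dy":0,"dz":0.01,"rx":0,"ry":0,"rz":0,"hand":0.05},{"dx":0,"dy":0,"dz":0.006,"rx":0,"ry":0,"rz":0,"hand":0.05},{"dx":0,"dy":0,"dz":0,"rx":0,"ry":0,"rz":0,"hand":0.05}]'
python3 -m pendant '[{"dx":0,"dy":0,"dz":0.005,"rx":0,"ry":0,"rz":0,"hand":0.05},{"dx":0,"dy":0,"dz":0.005,"rx":0,"ry":0,"rz":0,"hand":0.05},{"dx":0,"dy":0,"dz":0.002,"rx":0,"ry":0,"rz":0,"hand":0.05},{"dx":0,"dy":0,"dz":0,"rx":0,"ry":0,"rz":0,"hand":0.05}]'
```

```text
clock: 13.6
position: [0.4447, 0.0635, -0.016]
ee_rot: [0.0, 0.983, 0.182, 0.0]
contact_force: [0.2, 0.2, -0.2]
width: 0.05
gripper_force: 0.0
clock: 13.93
position: [0.444, 0.0633, -0.0283]
ee_rot: [-0.0, 0.983, 0.182, -0.0]
contact_force: [-0.4, -0.4, -0.0]
width: 0.0503
gripper_force: 0.0
```

```bash
python3 -m pendant '[{"dx":0,"dy":0,"dz":0,"rx":0,"ry":0,"rz":0,"hand":0.038},{"dx":0,"dy":0,"dz":0,"rx":0,"ry":0,"rz":0,"hand":0.032},{"dx":0,"dy":0,"dz":0,"rx":0,"ry":0,"rz":0,"hand":0.028},{"dx":0,"dy":0,"dz":0,"rx":0,"ry":0,"rz":0,"hand":0.02},{"dx":0,"dy":0,"dz":0,"rx":0,"ry":0,"rz":0,"hand":0.015},{"dx":0,"dy":0,"dz":0,"rx":0,"ry":0,"rz":0,"hand":0.015},{"dx":0,"dy":0,"dz":0,"rx":0,"ry":0,"rz":0,"hand":0.015}]' 60
python3 to.py .4446 .0637 .06 21
```

```text
clock: 14.52
position: [0.4443, 0.0636, -0.0276]
ee_rot: [-0.0, 0.983, 0.181, 0.0]
contact_force: [-0.9, 2.0, 5.8]
width: 0.0272
gripper_force: 59.7
t 14.5167 pos [ 0.4443  0.0636 -0.0276] yaw 20.913725381751885 w 0.027245201295277383 grip 59.72898602485657 F [-0.8996  1.9857  5.7811]
shift in tool now [ 0.0004  0.     -0.0876] in target axes [ 0.0003  0.     -0.0876] norm 0.08755304339214452 rot(tool,deg) [-0.017  -0.0286 -0.0863]
```

```bash
python3 -m pendant '[{"dx":0,"dy":0,"dz":-0.005,"rx":0,"ry":0,"rz":0,"hand":0.015},{"dx":0,"dy":0,"dz":-0.015,"rx":0,"ry":0,"rz":0,"hand":0.015},{"dx":0,"dy":0,"dz":-0.02,"rx":0,"ry":0,"rz":0,"hand":0.015},{"dx":0,"dy":0,"dz":-0.02,"rx":0,"ry":0,"rz":0,"hand":0.015},{"dx":0,"dy":0,"dz":-0.02,"rx":0,"ry":0,"rz":0,"hand":0.015},{"dx":0,"dy":0,"dz":-0.01,"rx":0,"ry":0,"rz":2,"hand":0.015},{"dx":0,"dy":0,"dz":0,"rx":0,"ry":0,"rz":3,"hand":0.015},{"dx":0,"dy":0,"dz":0,"rx":0,"ry":0,"rz":3,"hand":0.015},{"dx":0,"dy":0,"dz":0,"rx":0,"ry":0,"rz":1.2,"hand":0.015},{"dx":0,"dy":0,"dz":0,"rx":0,"ry":0,"rz":0,"hand":0.015},{"dx":0,"dy":0,"dz":0,"rx":0,"ry":0,"rz":0,"hand":0.015}]' 60
python3 to.py .444 -.148 .06 11.7
```

```text
clock: 15.43
position: [0.4439, 0.0632, 0.0617]
ee_rot: [0.0, 0.995, 0.103, -0.0]
contact_force: [-0.5, 0.3, -1.5]
width: 0.027
gripper_force: 59.3
t 15.4333 pos [0.4439 0.0632 0.0617] yaw 11.791324322988237 w 0.02696290040237276 grip 59.276341795921326 F [-0.5159  0.3328 -1.4847]
shift in tool now [-0.0431  0.2067  0.0018] in target axes [-0.0427  0.2068  0.0017] norm 0.2111652316992618 rot(tool,deg) [0.0092 0.0385 0.0913]
```

```bash
python3 -m pendant '[{"dx":-0.0036,"dy":0.01,"dz":0,"rx":0,"ry":0,"rz":0,"hand":0.015},{"dx":-0.0043,"dy":0.02,"dz":0,"rx":0,"ry":0,"rz":0,"hand":0.015},{"dx":-0.0044,"dy":0.0225,"dz":0,"rx":0,"ry":0,"rz":0,"hand":0.015},{"dx":-0.0044,"dy":0.0225,"dz":0,"rx":0,"ry":0,"rz":0,"hand":0.015},{"dx":-0.0044,"dy":0.0225,"dz":0,"rx":0,"ry":0,"rz":0,"hand":0.015},{"dx":-0.0044,"dy":0.0225,"dz":0,"rx":0,"ry":0,"rz":0,"hand":0.015},{"dx":-0.0044,"dy":0.0225,"dz":0,"rx":0,"ry":0,"rz":0,"hand":0.015},{"dx":-0.0044,"dy":0.0225,"dz":0,"rx":0,"ry":0,"rz":0,"hand":0.015},{"dx":-0.0044,"dy":0.0225,"dz":0,"rx":0,"ry":0,"rz":0,"hand":0.015},{"dx":-0.0043,"dy":0.0193,"dz":0,"rx":0,"ry":0,"rz":0,"hand":0.015},{"dx":0,"dy":0,"dz":0,"rx":0,"ry":0,"rz":0,"hand":0.015},{"dx":0,"dy":0,"dz":0,"rx":0,"ry":0,"rz":0,"hand":0.015}]' 60
python3 to.py .5124 -.1336 .0264 11.7
python3 - <<'E'
from h import *
np.set_printoptions(precision=4,suppress=True)
snap('wrist','w6'); s=manip.get_state(); M=RQ(s['ee_rot']).as_matrix();p=s['position']
L=lambda x,y,z:p+M@[x,-y,-.0276-z+.0552] if 0 else p+M@[x,-y,-(z-0.0276)-.0552] 
# leaf point (x,y,z above underside): tool z = -(z + (-(.0276)))...
def L(x,y,z): return p+M@np.array([x,-y,-( z+.0276)])
print('knuckle pred (corners at axis height, bore ctr)',proj('w6',[L(.056,.015,.011),L(.056,-.015,.011),L(.045,0,.022)]))
B=lambda x,y,z:np.array([.5565,-.1245,.065])+R.from_euler('z',11.7,degrees=True).apply([x,y,z])
print('block kn pred',proj('w6',[B(0,.028,.011),B(0,-.028,.011),B(0,.018,.011),B(0,-.018,.011)]))
g=cv2.cvtColor(cv2.imread('pics/w6.png'),cv2.COLOR_BGR2GRAY)
n,l,st,c=cv2.connectedComponentsWithStats((g>185).astype(np.uint8))
for i in range(1,n):
    if st[i,4]>300: print(st[i],c[i])
E
```

```text
clock: 16.43
position: [0.4437, -0.1493, 0.0617]
ee_rot: [-0.0, 0.995, 0.101, -0.0]
contact_force: [-0.8, 1.0, -2.5]
width: 0.0267
gripper_force: 59.6
t 16.4333 pos [ 0.4437 -0.1493  0.0617] yaw 11.620686949890485 w 0.02667761239328737 grip 59.5736700296402 F [-0.8004  1.0079 -2.4608]
shift in tool now [ 0.0705 -0.0015  0.0353] in target axes [ 0.0704 -0.0014  0.0353] norm 0.07881319343904793 rot(tool,deg) [-0.0097  0.0343 -0.0793]
knuckle pred (corners at axis height, bore ctr) [[242.2053 143.1847]
 [320.3172 143.077 ]
 [281.0249 176.2883]]
block kn pred [[211.1743 -10.7328]
 [349.5036 -10.95  ]
 [235.8801 -10.7716]
 [324.8061 -10.9112]]
[191   0  46  16 622] [214.9389   6.3907]
[322   0  51  19 721] [347.3065   6.9307]
[ 442  122   91   88 3555] [496.5058 169.2793]
[443 132  29  30 621] [458.5024 145.7665]
[ 227  145  120  133 9741] [283.1935 208.2498]
[446 247  70  18 514] [471.1829 255.8891]
[250 338  72  12 631] [282.4707 344.7274]
```

```bash
python3 -m pendant '[{"dx":0.01,"dy":0,"dz":0,"rx":0,"ry":0,"rz":0,"hand":0.015},{"dx":0.015,"dy":0,"dz":0,"rx":0,"ry":0,"rz":0,"hand":0.015},{"dx":0.013,"dy":0,"dz":0,"rx":0,"ry":0,"rz":0,"hand":0.015},{"dx":0,"dy":0,"dz":0,"rx":0,"ry":0,"rz":0,"hand":0.015},{"dx":0,"dy":0,"dz":0,"rx":0,"ry":0,"rz":0,"hand":0.015}]' 60
cat > rel.py <<'E'
import sys; from h import *
np.set_printoptions(precision=4,suppress=True,linewidth=160)
f=sys.argv[1]; snap('wrist',f); s=manip.get_state(); M=RQ(s['ee_rot']).as_matrix();p=s['position']
print(p,np.degrees(np.arctan2(M[1,0],M[0,0])))
def L(x,y,z): return p+M@np.array([x,-y,-(z+.0276)])
def B(x,y,z): return np.array([.5565,-.1245,.065])+R.from_euler('z',11.7,degrees=True).apply([x,y,z])
print('leaf kn corners pred',proj(f,[L(.056,.015,.011),L(.056,-.015,.011)]).ravel())
print('block front corners pred',proj(f,[B(-.011,y,0) for y in(.038,.018,-.018,-.038)]).ravel())
print('block top of barrel pred',proj(f,[B(0,y,.011) for y in(.038,.018,-.018,-.038)]).ravel())
g=cv2.cvtColor(cv2.imread('pics/'+f+'.png'),cv2.COLOR_BGR2GRAY)
n,l,st,c=cv2.connectedComponentsWithStats((g>185).astype(np.uint8))
for i in range(1,n):
    if st[i,4]>300: print(st[i],c[i])
np.save('pics/lab.npy',l)
def runs(v):
    v=np.r_[0,v.astype(int),0]; d=np.diff(v); return list(zip(np.where(d==1)[0].tolist(),(np.where(d==-1)[0]-1).tolist()))
for r in range(0,220,8): print(r,[x for x in runs(g[r,150:420]>185) if x[1]-x[0]>4])
E
python3 rel.py w7
```

```text
clock: 16.9
position: [0.4821, -0.1394, 0.0619]
ee_rot: [0.0, 0.995, 0.103, -0.0]
contact_force: [-0.4, 0.3, -2.2]
width: 0.0271
gripper_force: 59.6
[ 0.4812 -0.1394  0.0617] 11.840042361343075
leaf kn corners pred [244.7281 145.2399 322.6897 145.2462]
block front corners pred [205.2726 117.6602 247.8081 117.7766 324.3264 117.986  366.8113 118.1022]
block top of barrel pred [198.4239  91.7824 244.5709  91.9147 327.582   92.1525 373.6696  92.2845]
[  202     0   173   112 12729] [295.8054  40.0036]
[ 201   72   44   39 1529] [222.9104  90.8849]
[ 247  146   80   47 3492] [286.2116 169.2806]
[488 188  35  18 407] [507.484  195.9877]
[ 227  196  120   82 5636] [281.1982 232.9264]
[ 440  251   33   64 1151] [451.7976 285.0478]
[ 473  264   46   50 2006] [494.9501 288.5942]
[250 339  72  11 584] [285.024  345.1592]
0 [(52, 224)]
8 [(52, 223)]
16 [(53, 222)]
24 [(53, 222)]
32 [(53, 222)]
40 [(54, 221)]
48 [(54, 221)]
56 [(54, 220)]
64 [(55, 97), (177, 220)]
72 [(65, 71)]
80 [(52, 94), (177, 222)]
88 [(51, 94), (176, 222)]
96 [(52, 94), (175, 222)]
104 [(53, 94), (176, 221)]
112 []
120 []
128 []
136 []
144 []
152 [(98, 174)]
160 [(97, 176)]
168 [(97, 176)]
176 [(97, 176)]
184 [(98, 175)]
192 [(158, 172)]
200 [(101, 173)]
208 [(101, 173)]
216 [(77, 196)]
```

Run:
```python
from h import *
np.set_printoptions(precision=4,suppress=True,linewidth=200)
g=cv2.cvtColor(cv2.imread('pics/w7.png'),cv2.COLOR_BGR2GRAY)
for c in (215,225,340,355): print(c,'rows62-128',g[62:128,c])
for c in (260,286,310): print(c,'rows136-200',g[136:200,c])
for r in (88,168): print(r, g[r,195:206],g[r,240:252],g[r,320:332],g[r,366:378])
p=np.array([.4812,-.1394,.0617]);M=RQ(manip.get_state()['ee_rot']).as_matrix()
def L(x,y,z): return p+M@np.array([x,-y,-(z+.0276)])
def B(x,y,z): return np.array([.5565,-.1245,.065])+R.from_euler('z',11.7,degrees=True).apply([x,y,z])
t=np.radians(np.arange(0,181,5))
q=proj('w7',[L(.045+.011*np.cos(a),.001,.011+.011*np.sin(a)) for a in t]);print('leaf silhouette rows',q[:,1].min(),q[:,1].max())
q=proj('w7',[B(.011*np.cos(a),.028,.011*np.sin(a)) for a in t]);print('block silhouette rows',q[:,1].min(),q[:,1].max())
print(proj('w7',[L(.045,.014,.022),L(.045,-.016,.022),L(-.02,.014,.01),L(-.035,.024,.01),L(-.035,-.026,.01),L(.02,.013,.036),L(.02,-.015,.036),L(.027,.024,.01),L(.027,-.026,.01)]))
```

```text
215 rows62-128 [220 220 220 220 220 215 199 179 173 179 186 189 193 197 199 201 202 203 205 207 209 210 211 212 213 214 213 212 211 211 212 211 211 210 209 208 207 206 204 203 201 199 198 197 194 191 187 183 178
 175 171 168 163 154 144 131 118 107 103 103 102 102 103 101 103 102]
225 rows62-128 [220 220 220 220 221 215 199 178 171 177 182 185 188 192 195 199 202 205 205 206 206 206 207 208 210 211 212 213 213 214 215 216 214 213 211 210 209 207 205 203 202 201 201 199 197 193 188 184 180
 177 173 168 164 157 146 133 120 109 104 103 102 102 102 102 102 102]
340 rows62-128 [218 219 219 220 220 219 215 203 184 176 178 184 188 192 195 199 202 204 206 207 207 206 207 208 210 211 212 212 213 213 213 211 209 208 208 207 206 204 203 202 202 201 200 198 196 195 192 187 183
 179 177 173 169 162 154 145 131 114 102 101 102 103 101 102 103 102]
355 rows62-128 [218 219 219 219 218 218 214 201 180 168 173 179 184 188 192 195 198 201 204 204 204 204 204 206 207 209 209 210 211 212 213 213 213 212 211 210 209 207 206 204 204 203 202 201 198 195 191 189 186
 183 178 175 171 166 161 153 139 121 101  
[... 858 characters left out ...]
02 102 102 103 115 150 189 209 213 211 211] [212 212 210 207 196 175 150 141 140 128 114 106] [ 70  71  80 108 149 180 197 203 203 208 213 214] [210 209 210 209 208 207 199 180 150 118 104 103]
168 [102 102 101 102 103 101 102 102 103 102 102] [103 102 103 103 107 130 173 204 216 217 214 213] [211 210 210 211 210 207 196 174 138 111 103 102] [101 103 102 103 103 102 102 102 102 102 102 103]
leaf silhouette rows 145.20570182094167 201.5962650285602
block silhouette rows 67.56438708129821 117.71842999714508
[[245.1889 178.3965]
 [327.6328 178.3907]
 [252.5131 319.3232]
 [231.2252 348.8004]
 [341.6845 348.707 ]
 [245.8447 257.0943]
 [327.0071 257.0595]
 [225.1861 216.9951]
 [347.6471 216.965 ]]
```

```bash
python3 -m pendant '[{"dx":0,"dy":0,"dz":0.007,"rx":0,"ry":0,"rz":0.3,"hand":0.015},{"dx":0,"dy":0,"dz":0.01,"rx":0,"ry":0,"rz":0,"hand":0.015},{"dx":0,"dy":0,"dz":0.01,"rx":0,"ry":0,"rz":0,"hand":0.015},{"dx":0,"dy":0,"dz":0.008,"rx":0,"ry":0,"rz":0,"hand":0.015},{"dx":0,"dy":0,"dz":0,"rx":0,"ry":0,"rz":0,"hand":0.015},{"dx":0,"dy":0,"dz":0,"rx":0,"ry":0,"rz":0,"hand":0.015},{"dx":0,"dy":0,"dz":0,"rx":0,"ry":0,"rz":0,"hand":0.015}]' 60
cat > rel2.py <<'E'
import sys; from h import *
np.set_printoptions(precision=4,suppress=True,linewidth=200)
f=sys.argv[1]
P=[];Y=[];G=[]
for i in range(4):
    im=snap('wrist',f); s=manip.get_state(); M=RQ(s['ee_rot']).as_matrix();P.append(s['position']);Y.append(np.degrees(np.arctan2(M[1,0],M[0,0])));G.append(M[:,2])
    g=cv2.cvtColor(im['frame'],cv2.COLOR_RGB2GRAY).astype(float); G[-1]=g
    F=s['contact_force']
p=np.mean(P,0);y=np.mean(Y);g=np.mean(G,0);np.save('pics/'+f+'_g.npy',g)
print('pos',p,'yaw',y,'F',F,'tool z',M[:,2])
M=R.from_euler('z',y,degrees=True).as_matrix()@np.diag([1.,-1,-1]);T=np.eye(4);T[:3,:3]=M;T[:3,3]=p
im=manip.get_image('wrist');C=T@np.array(im['mount']);z=np.load('pics/'+f+'.npz');np.savez('pics/'+f+'.npz',C=C,K=z['K'],d=z['d'])
def L(x,yy,z): return p+M@np.array([x,.0011-yy,-(z+.0276)])
def B(x,yy,z): return np.array([.5565,-.1249,.065])+R.from_euler('z',11.3,degrees=True).apply([x,yy,z])
t=np.radians(np.arange(0,181,5))
q=proj(f,[L(.0465+.011*np.cos(a),0,.011+.011*np.sin(a)) for a in t]);print('leaf silhouette rows',q[:,1].min())
q=proj(f,[B(.011*np.cos(a),.028,.011*np.sin(a)) for a in t]);print('block front row',q[:,1].max())
print('leaf top ends',proj(f,[L(.0465,.015,.022),L(.0465,-.015,.022)]).ravel())
print('block top ends',proj(f,[B(0,k,.011) for k in(.038,.018,-.018,-.038)]).ravel())
E
python3 rel2.py w8
python3 - <<'E'
import numpy as np
np.set_printoptions(precision=0,suppress=True,linewidth=220)
g=np.load('pics/w8_g.npy')
for c in (225,240,286,335,345): print(c,g[60:160,c])
E
```

```text
clock: 17.53
position: [0.4814, -0.1404, 0.0269]
ee_rot: [0.0, 0.995, 0.1, -0.0]
contact_force: [0.1, -0.5, -2.3]
width: 0.0268
gripper_force: 59.5
pos [ 0.4818 -0.1404  0.0273] yaw 11.429399369737832 F [-0.2019 -0.6457 -1.809 ] tool z [ 0.001  -0.0005 -1.    ]
leaf silhouette rows 138.99546472033802
block front row 117.73404596443162
leaf top ends [245.5661 172.0694 328.5119 172.029 ]
block top ends [171.6133  84.9283 230.0062  85.0539 335.0356  85.2798 393.3421  85.4053]
225 [174. 177. 180. 182. 186. 188. 191. 194. 197. 200. 202. 203. 204. 204. 206. 206. 207. 208. 209. 210. 210. 211. 212. 214. 216. 217. 217. 216. 214. 212. 210. 209. 208. 206. 206. 206. 205. 204. 202. 200. 199. 198. 196.
 194. 193. 191. 190. 187. 186. 184. 181. 178. 175. 172. 167. 159. 148. 136. 123. 111. 104. 101. 101. 102. 102. 102. 102. 102. 102. 102. 102. 102. 102. 102. 102. 102. 102. 101. 102. 102. 102. 102. 102. 102. 102. 102.
 102. 102. 102. 102. 101. 102. 102. 102. 102. 101. 102. 102. 102. 102.]
240 [102. 101. 102. 102. 102. 102. 101. 102. 101. 102. 102. 102. 102. 102. 102. 102. 102. 102. 102. 102. 102. 102.
[... 1217 characters left out ...]
  89.  98. 101. 101. 102. 102. 102. 102. 102. 102. 102. 102. 102. 102. 102. 102. 102. 102. 102. 102. 102. 102. 102. 102.
 101. 102. 102. 102. 101. 102. 102. 102. 102. 102. 102. 102. 102. 102.]
345 [183. 186. 189. 191. 194. 196. 199. 201. 204. 206. 208. 209. 209. 208. 207. 207. 206. 207. 208. 209. 210. 211. 211. 212. 213. 213. 213. 211. 209. 208. 206. 204. 203. 202. 202. 201. 200. 199. 198. 198. 197. 196. 194.
 193. 190. 188. 184. 182. 178. 174. 171. 168. 166. 163. 159. 151. 142. 130. 116. 101.  97. 100. 101. 101. 102. 101. 102. 101. 102. 102. 102. 102. 102. 102. 102. 102. 102. 102. 102. 101. 102. 101. 102. 102. 102. 101.
 102. 102. 102. 102. 102. 102. 102. 102. 102. 102. 102. 102. 102. 102.]
```

```bash
cat > col.py <<'E'
import sys; import numpy as np
np.set_printoptions(precision=0,suppress=True,linewidth=220)
g=np.load('pics/'+sys.argv[1]+'_g.npy')
def ed(v,o,lev=150):
    s=v>lev; k=np.where(s[1:]!=s[:-1])[0]; return [round(float(o+i+(lev-v[i])/(v[i+1]-v[i])),1) for i in k]
for r in map(int,sys.argv[2].split(',')): print(r,ed(g[r,150:420],150))
E
python3 col.py w8 80,85,90,95,160,165,170,175
```

```text
80 [173.0, 230.3, 232.9, 233.3, 328.7, 392.6]
85 [172.9, 230.4, 232.6, 234.4, 328.5, 392.6]
90 [173.4, 230.6, 328.6, 391.9]
95 [174.4, 230.8, 328.6, 391.2]
160 [245.5, 327.5]
165 [245.5, 327.6]
170 [245.5, 327.7]
175 [245.6, 327.6]
```

```bash
python3 -m pendant '[{"dx":0.004,"dy":-0.0006,"dz":0.0006,"rx":0,"ry":0,"rz":0,"hand":0.015},{"dx":0.005,"dy":-0.0006,"dz":0,"rx":0,"ry":0,"rz":0,"hand":0.015},{"dx":0.005,"dy":0,"dz":0,"rx":0,"ry":0,"rz":0,"hand":0.015},{"dx":0.005,"dy":0,"dz":0,"rx":0,"ry":0,"rz":0,"hand":0.015},{"dx":0.004,"dy":0,"dz":0,"rx":0,"ry":0,"rz":0,"hand":0.015},{"dx":0.003,"dy":0,"dz":0,"rx":0,"ry":0,"rz":0,"hand":0.015},{"dx":0.002,"dy":0,"dz":0,"rx":0,"ry":0,"rz":0,"hand":0.015},{"dx":0.002,"dy":0,"dz":0,"rx":0,"ry":0,"rz":0,"hand":0.015},{"dx":0.0007,"dy":0,"dz":0,"rx":0,"ry":0,"rz":0,"hand":0.015},{"dx":0,"dy":0,"dz":0,"rx":0,"ry":0,"rz":0,"hand":0.015},{"dx":0,"dy":0,"dz":0,"rx":0,"ry":0,"rz":0,"hand":0.015},{"dx":0,"dy":0,"dz":0,"rx":0,"ry":0,"rz":0,"hand":0.015}]' 60
python3 rel2.py w9; python3 col.py w9 155,160,165,170,175,180
python3 - <<'E'
import numpy as np,cv2
np.set_printoptions(precision=0,suppress=True,linewidth=220)
g=np.load('pics/w9_g.npy')
for c in (200,220,286,345,370): print(c,g[124:232,c])
cv2.imwrite('pics/w9c.png',cv2.resize(g[80:300,140:430].astype(np.uint8),(790,600),interpolation=cv2.INTER_CUBIC))
E
```

```text
clock: 18.78
position: [0.511, -0.1329, 0.0264]
ee_rot: [0.0, 0.995, 0.1, -0.0]
contact_force: [-0.8, -0.4, -2.0]
width: 0.0272
gripper_force: 59.5
pos [ 0.5111 -0.133   0.0264] yaw 11.426477954828767 F [-1.1684  0.061  -2.21  ] tool z [ 0.     -0.0001 -1.    ]
leaf silhouette rows 138.99640404401515
block front row 196.65152027023763
leaf top ends [245.566  172.0701 328.5112 172.0296]
block top ends [181.9708 172.904  237.2534 172.9981 336.693  173.1673 391.8988 173.2613]
155 [184.1, 237.4, 245.8, 327.1, 333.9, 389.9]
160 [183.3, 237.4, 245.5, 327.3, 333.6, 390.7]
165 [183.2, 237.5, 245.5, 327.4, 333.5, 390.7]
170 [183.2, 237.6, 245.5, 327.5, 333.2, 390.8]
175 [183.3, 237.6, 245.6, 327.5, 333.6, 390.5]
180 [184.3, 237.8, 246.1, 327.3, 333.9, 389.7]
200 [218. 218. 217. 218. 218. 218. 217. 217. 217. 217. 216. 217. 217. 217. 216. 213. 200. 178. 158. 156. 164. 172. 177. 182. 185. 188. 190. 193. 196. 198. 200. 200. 201. 202. 202. 204. 205. 207. 208. 209. 209. 210. 210.
 211. 211. 210. 210. 208. 208. 207. 207. 207. 207. 206. 204. 204. 203. 203. 202. 201. 199. 198. 196. 194. 192. 189. 184.
[... 1699 characters left out ...]
  69.  69.  68.  69.  70.  78.  90. 103.
 116. 132. 157. 183. 199. 206. 209. 208. 207. 207. 206. 206. 206. 205. 205. 204. 203. 198. 184. 166. 155. 154.]
370 [212. 212. 213. 212. 212. 212. 213. 214. 214. 215. 215. 215. 215. 215. 214. 211. 201. 180. 156. 150. 157. 164. 171. 176. 180. 183. 186. 188. 191. 194. 196. 199. 200. 201. 202. 202. 202. 202. 202. 204. 204. 205. 206.
 207. 208. 208. 209. 210. 210. 210. 210. 209. 208. 207. 206. 205. 204. 203. 204. 203. 202. 200. 198. 195. 192. 190. 186. 183. 179. 175. 170. 162. 142. 111.  82.  70.  69.  68.  69.  69.  69.  69.  69.  70.  69.  68.
  69.  69.  69.  69.  69.  68.  69.  69.  68.  69.  68.  69.  68.  68.  69.  69.  69.  69.  69.  68.  67.  70.]
```

View pics/w9c.png

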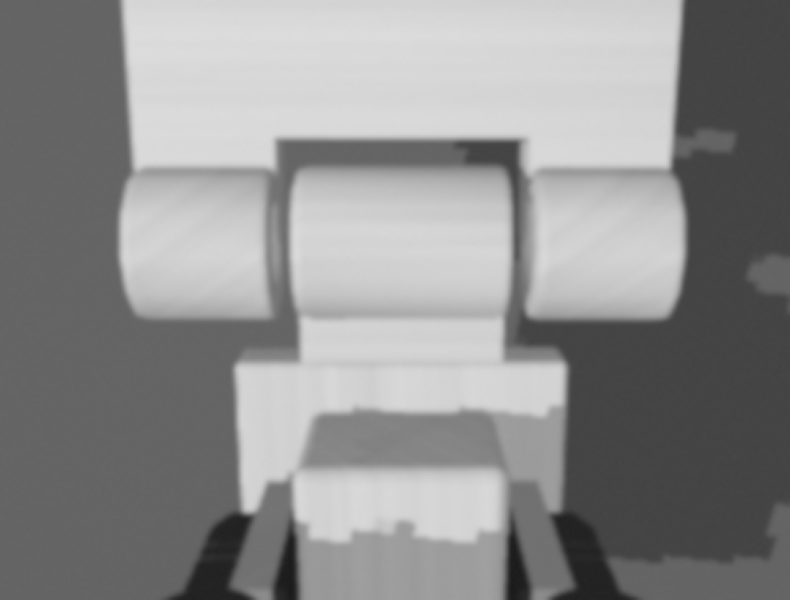

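Run:
```python
from h import *
np.set_printoptions(precision=4,suppress=True)
g=np.load('pics/w9_g.npy'); rs=np.arange(218,264,3)
l=[];r=[]
for k in rs:
    v=g[k,215:245]; i=np.argmax(np.diff(v)); w=np.maximum(np.diff(v),0); l.append(215.5+(w*np.arange(len(w)))[max(i-2,0):i+3].sum()/w[max(i-2,0):i+3].sum())
    v=g[k,330:362]; d=np.maximum(-np.diff(v),0); i=np.argmax(d); r.append(330.5+(d*np.arange(len(d)))[max(i-2,0):i+3].sum()/d[max(i-2,0):i+3].sum())
print(np.c_[rs,l,r]); print('width fit',np.polyfit(rs-240,np.array(r)-l,1))
p=np.array([.5111,-.133,.0264]);M=R.from_euler('z',11.4265,degrees=True).as_matrix()@np.diag([1.,-1,-1])
for a in (-4,-2,0,2,4):
    Q=R.from_euler('y',a,degrees=True).as_matrix()
    def L(x,y,z):
        v=np.array([.0457,0,.011])+Q@(np.array([x,y,z])-[.045,0,.011]); return p+M@np.array([v[0],.0009-v[1],-(v[2]+.0276)])
    q=proj('w9',[L(x,y,.01) for x in np.linspace(.025,0,6) for y in(.025,-.025)]).reshape(-1,2,2)
    print(a,np.polyfit(q[:,0,1]-240,q[:,1,0]-q[:,0,0],1),'front edge row',proj('w9',[L(.027,0,.01)])[0,1],'lug top front row',proj('w9',[L(.02,0,.036)])[0,1])
```

```text
[[218.     225.7972 347.4727]
 [221.     225.9953 347.4073]
 [224.     226.3364 347.3093]
 [227.     226.4203 347.2451]
 [230.     226.4234 347.3743]
 [233.     226.451  347.2545]
 [236.     226.5361 347.0823]
 [239.     226.8    347.0061]
 [242.     227.0287 346.588 ]
 [245.     227.3318 346.535 ]
 [248.     227.4315 346.462 ]
 [251.     227.4167 346.4382]
 [254.     227.4751 346.3516]
 [257.     227.6293 346.2387]
 [260.     227.8246 346.0823]
 [263.     228.197  345.7242]]
width fit [ -0.0852 119.8849]
-4 [ -0.1161 118.7454] front edge row 212.27631668005338 lug top front row 255.61837558752813
-2 [ -0.1037 119.6229] front edge row 212.8370157493347 lug top front row 254.38553890027742
0 [ -0.0915 120.488 ] front edge row 213.3515380752356 lug top front row 253.01377257299882
2 [ -0.0794 121.3432] front edge row 213.81877669958996 lug top front row 251.50184509156264
4 [ -0.0674 122.1906] front edge row 214.23764678493896 lug top front row 249.8488311447382
```

```bash
python3 -c "
from rig import manip
s=manip.get_state();print(s['clock'],s['contact_force'],s['gripper_force'],abs(s['qd']).max());print(manip.sign_off())"
```

```text
19.0333 [-0.75038866  0.30006134 -1.52164566] 59.520875215530396 0.001561817280795145
the job is handed in; nothing more can be done
None
```

The ear defenders hang on the rail, released, with one cup on each side of the bar. The single-knuckle leaf is held still in the air in the hinge block's gap. By the wrist camera its pin hole is within about 0.5 mm of the block's bore, and its tilt is about 1 degree or less. The spare leaf, the pin and the other items were not touched, and the job was handed in at 19 s.

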